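Sort the mixed tea tins back to their trays

ROBOT

A 7-joint arm with a two-finger parallel gripper is mounted at the origin on the work surface. World frame = base frame: x ahead of the robot, y to its left, z up, the work surface at z = 0. Lengths are in mm, angles in rad, forces in N, time in s.
With the tool pointing down it reaches from about 425 to 1025 mm from the base axis. Payload 9.4 kg.
Tool frame: the origin (TCP) lies midway between the tips of the shut fingers; the grasp point (between the pads) lies 19 mm behind it; z points along the fingers, y is the direction in which the jaws open and shut (so a half turn about z gives the same grasp; the last joint's range is limited). The gripper opens to 93 mm and grips with 3 to 60 N. Pads are 15 mm wide; open, the fingers measure 128 mm over their backs; the gripper's body (75 mm by 188 mm) begins 65 mm behind the grasp point.
Start: joints at [1.207, 0.599, -0.003, 1.599, 0.002, 0.943, -0.08], TCP at [205.079, -695.389, 182.818] pointing down, gripper open.
Joint ranges: [-2.57, 2.57], [-0.35, 1.97], [-1.29, 1.29], [0.11, 2.56], [-1.05, 4.19], [0.11, 1.86], [-2.63, 2.63]. Speed limits (rad/s): [2.22, 2.22, 3.01, 3.01, 3.14, 3.14, 3.14].

INTERFACE

Orientations are given as a rotation vector (axis times angle).
In Python, from bench import * gives the robot as it stands.
- The arm moves only by the tool jog_arm, never from a script. Its argument "motion" is a list of rows, each an object of numbers: "gripper": the opening, from 0 (shut) to 1 (fully open); "x", "y", "z": the shift along the tool's x, y, z in m; "ax", "ay", "az": the turn, a rotation vector about the tool's x, y, z in rad. In form: [{"gripper": .., "x": .., "y": .., "z": .., "ax": .., "ay": .., "az": ..}, ...]. A call has 1 to 12 rows; each row is the pose to reach, as a shift and turn from the pose commanded when the call began, along the tool's axes at that moment; what a row does not reach only later rows make up. A row lasts 1/10 s, in which the tool goes at most 50 mm and 8.59 degrees, less where a joint would pass 70% of its speed; a pose out of reach is approached as far as the arm can. A call with a gripper value outside its range is refused whole. The fingers move at their own pace and stop on an object; the grip force is fixed at half the most. Time passes only in rows, so rows that repeat a pose let the fingers close. It gives the time, the measured TCP pose, the force and the opening at its end, in the units of the state.
- get_state(): the state, without advancing time (a new reading comes with each control period).
- read_camera(name): name is "scene" or "top" or "wrist"; returns a dict with "color" (384x512x3 uint8, red, green, blue), "z_map" (384x512 float32, mm along the optical axis (not along the pixel's ray), 0 where there is no reading), "K" (3x3 intrinsics, pixels), "dist" ([k1, k2, p1, p2, k3] as OpenCV has them; the pictures are not rectified), "R" (3x3) and "t" (3): a world point X has camera coordinates R X + t. Camera axes: x right, y down, z forward; pixel columns grow to the right and rows downward; lengths in mm; the calibration is good to about 2 mm. A picture is of the moment at which its call begins.
- finish_job(): hands the job in, once; it reports no verdict.
The state is a dict: "clock": time; "joints": joint angles; "qd": joint speeds; "tau": joint torques, N m; "position": TCP position; "orientation": TCP orientation; "force": force on the tool from outside, world axes, zero at the start; "moment": the same for the moment, N m; "finger_gap": finger opening in mm.
Only numpy, scipy, OpenCV 4.12 (cv2) and the standard library are available. Lean on these libraries where they do the work, as an engineer would, in place of code of your own. Each camera call takes 0.05 s, during which the arm holds its last target.

TASK

Put the five loose tea tins on the packing table away with their own kind: stand the large square tin, the small square tin and the round tin each upright on the floor of the empty bay of the tray that already holds one like it, and stack both flat tins, one on the other, squarely and lengthwise like the rest, on the lower pile (the one nearer you) in the flat-tin tray. The tins dent easily: lower each one until it rests on what is under it before letting go, never drop it.

Things in the scene. Friction and masses are not known exactly. Their poses are not given: they have to be found in the camera images.
- large_mid (a point): Large square tin, loose, standing upright: 64 x 64 mm, 80 mm high with a round gold plug lid in its top (the lid stands 2 mm above the 78 mm body), 0.15 to 0.29 kg. This point is its centre, 40 mm above its underside; z is up, x and y are square to its sides.
- small_mid (a point): Small square tin, loose, standing upright: 46 x 46 mm, 60 mm high with a square gold slip-over lid, 0.07 to 0.13 kg. This point is its centre, 30 mm above its underside; z is up, x and y are square to its sides.
- round_mid (a point): Round tin, loose, standing upright: 62 mm diameter, 70 mm high with a round gold lid, 0.11 to 0.21 kg. This point is its centre, 35 mm above its underside; z is up.
- flat_a_mid (a point): Flat oblong tin with a gold hinged lid, loose, lying flat with the lid up: 80 mm long (x) by 58 mm wide (y) by 18 mm high, 0.06 to 0.12 kg. This point is its centre, 9 mm above its underside; z is up. The same as the other flat tin.
- flat_b_mid (a point): Flat oblong tin, a twin of the other: 80 mm (x) by 58 mm (y) by 18 mm high, lying flat with the lid up. This point is its centre, 9 mm above its underside; z is up.
- tray_large_bay (a point): Fixed red tray, 192 (x, away from the robot) x 98 x 22 mm high, walls and floor 4 mm, a 22 mm high divider making two bays 90 x 90 mm. This point: floor centre of the near bay, 4 mm above the table. The near bay is empty. A large square tin stands, fixed, in the far bay, 94 mm further along x.
- tray_small_bay (a point): Fixed red tray, 192 (x, away from the robot) x 98 x 22 mm high, walls and floor 4 mm, a 22 mm high divider making two bays 90 x 90 mm. This point: floor centre of the near bay, 4 mm above the table. The near bay is empty. A small square tin stands, fixed, in the far bay, 94 mm further along x.
- tray_round_bay (a point): Fixed red tray, 192 (x, away from the robot) x 98 x 22 mm high, walls and floor 4 mm, a 22 mm high divider making two bays 90 x 90 mm. This point: floor centre of the near bay, 4 mm above the table. The near bay is empty. A round tin stands, fixed, in the far bay, 94 mm further along x.
- tray_flat_bay (a point): Fixed red tray, 192 (x, away from the robot) x 98 x 22 mm high, walls and floor 4 mm, a 22 mm high divider making two bays 90 x 90 mm. This point: floor centre of the near bay, 4 mm above the table. On it, centred, a fixed low pile of flat tins, length along x; its top is 54 to 72 mm above this point, differing each time: feel for it. Far bay (94 mm along x): a fixed pile 90 mm high.
Not all that is in view belongs to the job. Leave any blue, purple or turquoise look-alike of the part that bears round_mid alone.

How it is judged (in metres and radians):
At the end, for the whole second after the job is handed in: Large, small and round tin each upright on the floor of the near bay of its own tray, within 32 mm of the bay's centre; both flat tins level, one on the other on the low pile, within 14 mm of its axis and 0.2 rad of the tray's x; tilts under 0.1 rad; all at rest (horizontal distance between large_mid and tray_large_bay below 0.032 m and z of large_mid in the frame of tray_large_bay between 0.034 and 0.046 m and angle between each of large_mid, small_mid, round_mid, flat_a_mid, flat_b_mid's own z axis and vertical below 0.1 rad and linear speed of each of large, small, round, flat_a, flat_b below 0.02 m/s and horizontal distance between small_mid and tray_small_bay below 0.032 m and z of small_mid in the frame of tray_small_bay between 0.024 and 0.036 m and horizontal distance between round_mid and tray_round_bay below 0.032 m and z of round_mid in the frame of tray_round_bay between 0.029 and 0.041 m and horizontal distance between each of flat_a_mid, flat_b_mid and tray_flat_bay below 0.014 m and z of flat_a_mid in the frame of tray_flat_bay between 0.055 and 0.11 m and angle between the x axis of each of flat_a_mid, flat_b_mid and the x axis of tray_flat_bay, either way round below 0.2 rad and z of flat_b_mid in the frame of tray_flat_bay between 0.055 and 0.11 m); the robot touches nothing.
It fails at once if the large tin is dropped (moves faster than 0.5 m/s out of the fingers, a fall of some 13 mm) (linear speed of large above 0.5 m/s and contact force between large and the fingers below 0.05 N).
It fails at once if the small tin is dropped (moves faster than 0.5 m/s out of the fingers, a fall of some 13 mm) (linear speed of small above 0.5 m/s and contact force between small and the fingers below 0.05 N).
It fails at once if the round tin is dropped (moves faster than 0.5 m/s out of the fingers, a fall of some 13 mm) (linear speed of round above 0.5 m/s and contact force between round and the fingers below 0.05 N).
It fails at once if the first flat tin is dropped (moves faster than 0.5 m/s out of the fingers, a fall of some 13 mm) (linear speed of flat_a above 0.5 m/s and contact force between flat_a and the fingers below 0.05 N).
It fails at once if the second flat tin is dropped (moves faster than 0.5 m/s out of the fingers, a fall of some 13 mm) (linear speed of flat_b above 0.5 m/s and contact force between flat_b and the fingers below 0.05 N).
It also fails if it takes over 134 s, if anything falls off the work surface, if the arm or the gripper's body presses on something with over 40 N, if the wrist force passes 120 N, or if a joint passes its speed limit or range.

## Working session

There is one attempt and no reset: what is moved stays moved. The work goes in short steps, Python scripts to look and compute and a tool call to move; the robot and the scene stay as the last step left them, time stands still between calls to the robot, and variables do not carry over. Pictures are saved under pics/ and viewed, and the job is handed in when it is done.

Besides the shell and the picture viewer there is one more tool, called after "Emit:" as name(argument=value, ...), one argument or row to a line, values as JSON. jog_arm: Moves the arm, as the interface text tells. Its arguments: {"type":"object","properties":{"motion":{"type":"array","items":{"type":"object","properties":{"gripper":{"type":"number"},"x":{"type":"number"},"y":{"type":"number"},"z":{"type":"number"},"ax":{"type":"number"},"ay":{"type":"number"},"az":{"type":"number"}}}}},"required":["motion"]}

```bash
mkdir -p pics; ls; cat > h.py <<'E'
from bench import *
import numpy as np, cv2, json
def shot(n,f):
    c=read_camera(n); cv2.imwrite(f'pics/{f}.png',c['color'][:,:,::-1]); np.savez(f'pics/{f}.npz',**c); return c
def load(f): return dict(np.load(f'pics/{f}.npz'))
def pix(c,u,v,z=None):
    p=cv2.undistortPoints(np.array([[[u,v]]],float),c['K'],c['dist'])[0,0]
    ray=c['R'].T@np.array([p[0],p[1],1.]); o=-c['R'].T@c['t']
    if z is None: s=c['z_map'][int(round(v)),int(round(u))]
    else: s=(z-o[2])/ray[2]
    return o+s*ray
def proj(c,X):
    r,_=cv2.Rodrigues(c['R']); return cv2.projectPoints(np.array(X,float).reshape(-1,1,3),r,c['t'],c['K'],c['dist'])[0].reshape(-1,2)
E
python3 - <<'E'
from h import *
for n in ['scene','top','wrist']:
    c=shot(n,n+'0'); print(n,-c['R'].T@c['t'], c['K'][0,0])
s=get_state(); print({k:np.round(v,3).tolist() for k,v in s.items()})
E
```

```text
pics
scene [1113.18596854 -457.1982144  1005.79641774] 493.7642561561003
top [ 270.61751389   94.93915538 1070.29107903] 385.81617416598056
wrist [ 274.959695   -674.46816533  384.76572466] 299.1055187623591
{'clock': 0.15, 'joints': [1.207, 0.6, -0.003, 1.6, 0.002, 0.943, -0.08], 'qd': [-0.001, -0.005, 0.0, -0.003, -0.001, 0.001, 0.001], 'tau': [0.003, -76.558, 1.499, -25.256, -0.052, 0.015, 0.0], 'position': [204.923, -695.008, 182.17], 'orientation': [-3.108, -0.449, 0.0], 'force': [-0.63, 0.198, 0.427], 'moment': [0.007, 0.005, -0.027], 'finger_gap': 93.055}
```

View pics/scene0.png

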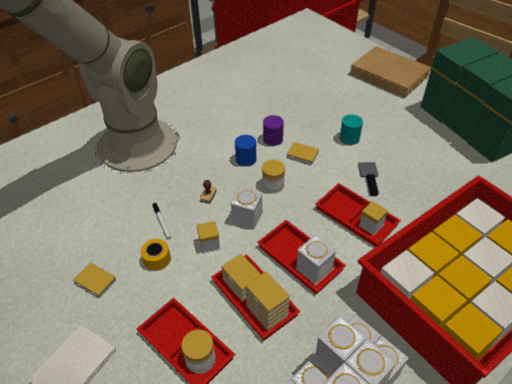

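View pics/top0.png

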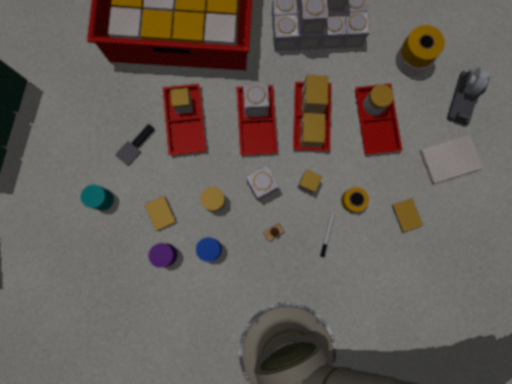

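View pics/wrist0.png

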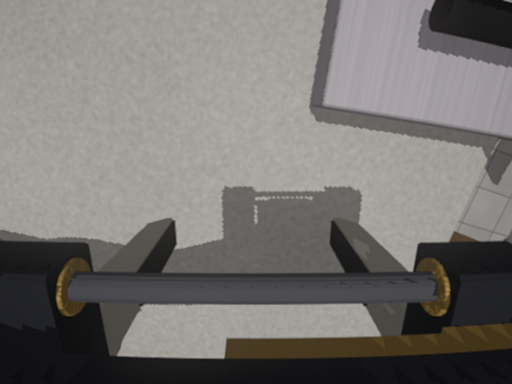

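```bash
python3 - <<'E'
from h import *
c=load('top0'); im=c['color'][:,:,::-1]
a=im[70:270,130:290]; b=im[70:270,285:445]
for n,x in (('ta',a),('tb',b)): cv2.imwrite(f'pics/{n}.png',cv2.resize(x,None,fx=3.0,fy=3.0,interpolation=cv2.INTER_CUBIC))
E
```

```text
(no output)
```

View pics/ta.png

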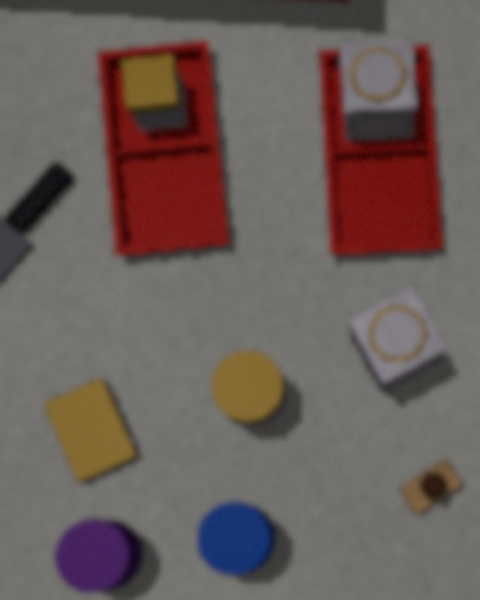

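View pics/tb.png

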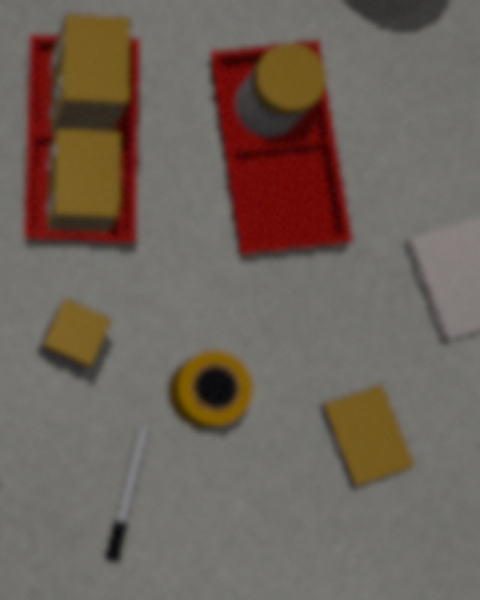

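```bash
cat >> h.py <<'E'
def cloud(c):
    H,W=c['z_map'].shape; v,u=np.mgrid[0:H,0:W]
    p=cv2.undistortPoints(np.stack([u.ravel(),v.ravel()],1).astype(float).reshape(-1,1,2),c['K'],c['dist'])[:,0]
    P=np.c_[p,np.ones(len(p))]*c['z_map'].reshape(-1,1)
    return ((P-c['t'])@c['R']).reshape(H,W,3)
E
python3 - <<'E'
from h import *
for cam in ['top0','scene0']:
    c=load(cam); X=cloud(c)
    seeds={'top0':dict(large=(262,182),small=(311,181),round=(212,198),flatA=(159,213),flatB=(407,215),pile=(314,128),table=(240,270)),
     'scene0':dict(large=(247,198),small=(207,229),round=(273,168),flatA=(303,152),flatB=(95,278),pile=(240,270),table=(180,250))}[cam]
    for n,(u,v) in seeds.items():
        z=np.median(X[v-2:v+3,u-2:u+3,2]); 
        m=(abs(X[:,:,2]-z)<6).astype(np.uint8)
        nl,lab=cv2.connectedComponents(m,connectivity=4); L=lab==lab[v,u]
        P=X[L][:,:2]
        r=cv2.minAreaRect(P.astype(np.float32))
        print(cam,n,'z',round(float(z),1),L.sum(),'rect',np.round(r[0],1),np.round(r[1],1),round(r[2],1),'mean',P.mean(0).round(1))
E
```

```text
top0 large z 79.4 598 rect [445.5  64.9] [64.8 64.7] 28.4 mean [445.   65.2]
top0 small z 60.8 305 rect [450.5 -64.3] [46.6 47.2] 65.2 mean [450.2 -63.8]
top0 round z 69.3 452 rect [401.9 195.4] [61.2 60.6] 0.3 mean [401.5 195.7]
top0 flatA z 18.0 632 rect [368.6 343.2] [81.  59.3] 25.2 mean [367.9 342.6]
top0 flatB z 18.3 626 rect [ 361.9 -335.5] [79.9 60.8] 18.1 mean [ 361.5 -334. ]
top0 pile z 58.3 623 rect [599.4 -75.8] [57.8 81.9] 88.3 mean [598.1 -76.2]
top0 table z -0.5 150679 rect [471.   75.1] [1525.1 1096.4] 89.7 mean [393.5  87.6]
scene0 large z 81.5 476 rect [448.2  64.6] [66.4 67.3] 27.9 mean [449.5  63.3]
scene0 small z 61.3 307 rect [453.4 -65.1] [46.8 49.3] 64.6 mean [454.3 -65.6]
scene0 round z 71.2 320 rect [403.8 196.1] [59.8 62.3] 48.9 mean [405.2 194.4]
scene0 flatA z 19.2 399 rect [370.2 342.5] [82.7 64.8] 23.6 mean [372.4 340.9]
scene0 flatB z 19.9 733 rect [ 363.3 -335.9] [85.1 58.7] 18.7 mean [ 365.6 -335.9]
scene0 pile z 61.1 721 rect [598.9 -77.1] [60.  81.2] 86.8 mean [597.8 -78.4]
scene0 table z 0.5 96705 rect [387.1 200.9] [1602.3 1339.7] 90.0 mean [331.2  78.9]
```

```bash
python3 - <<'E'
from h import *
for cam in ['top0','scene0']:
    c=load(cam); X=cloud(c)
    hsv=cv2.cvtColor(c['color'],cv2.COLOR_RGB2HSV)
    m=(((hsv[:,:,0]<8)|(hsv[:,:,0]>172))&(hsv[:,:,1]>150)&(hsv[:,:,2]>40)&(X[:,:,2]<32)).astype(np.uint8)
    nl,lab,st,ce=cv2.connectedComponentsWithStats(m)
    for i in range(1,nl):
        if st[i,4]<300: continue
        P=X[lab==i]; r=cv2.minAreaRect(P[:,:2].astype(np.float32))
        zz=P[:,2]; print(cam,ce[i].round(),st[i,4],np.round(r[0],1),np.round(r[1],1),round(r[2],1), np.percentile(zz,[5,50,95]).round(1))
E
```

```text
top0 [242.  22.] 316 [937.9 121.3] [ 20.6 144.8] 86.3 [1.1 4.1 7.3]
top0 [177.  63.] 605 [802.4 307.4] [393.3   6.3] 86.7 [ 5.4 18.5 30.6]
top0 [309. 121.] 819 [644.2 -78.8] [102.3 197.9] 87.5 [ 1.2 16.5 24. ]
top0 [185. 124.] 1973 [634.4 282.2] [196.9 103. ] 6.6 [ 0.2  4.6 22.7]
top0 [257. 129.] 1652 [632.2  78.5] [198.4 101.6] 3.2 [ 0.3  4.3 22.6]
top0 [378. 127.] 1758 [ 635.8 -265.4] [196.  104.5] 6.3 [ 0.8  5.1 23. ]
scene0 [275.  14.] 3474 [-582.6 1504.1] [ 483.  1363.4] 5.8 [-243.5  -94.    10.9]
scene0 [353. 213.] 1934 [635.9 283.5] [200.1 111.7] 6.1 [ 1.8  7.5 24.1]
scene0 [293. 252.] 1853 [634.7  78.2] [199.9 108. ] 3.3 [ 1.8  7.4 24.3]
scene0 [252. 309.] 968 [645.8 -79.8] [106.  200.6] 87.8 [ 2.4 19.8 24.9]
scene0 [408. 338.] 882 [930.4 101. ] [  6.9 281. ] 86.6 [ 4.3 17.8 30.7]
scene0 [181. 340.] 3082 [ 636.5 -266. ] [199.8 106.1] 6.4 [ 1.9  6.  24.1]
```

```bash
cat >> h.py <<'E'
from scipy.spatial.transform import Rotation as Ro
def go(x,y,z,psi):
    s=get_state(); R=Ro.from_rotvec(s['orientation']).as_matrix()
    a=np.radians(psi); T=np.array([[np.cos(a),np.sin(a),0],[np.sin(a),-np.cos(a),0],[0,0,-1]])
    d=R.T@(np.array([x,y,z])-s['position'])/1000
    w=Ro.from_matrix(R.T@T).as_rotvec()
    print('d',d.round(4),'w',w.round(3),'dist',np.linalg.norm(d).round(3),'tool up in this frame',(R.T@[0,0,1]).round(3))
def st():
    s=get_state(); print(round(s['clock'],2),np.round(s['position'],1),'F',np.round(s['force'],2),'gap',round(float(s['finger_gap']),1),'q',np.round(s['joints'],2))
E
python3 -c "
from h import *
go(362.6,-335.7,120,18.4)"
```

```text
d [ 0.2529 -0.3     0.0625] w [-0.001  0.    -0.034] dist 0.397 tool up in this frame [-0.    -0.001 -1.   ]
```

Emit:
jog_arm(
  motion=[
    {"gripper":1,"x":0.03,"y":-0.035,"z":0.0},
    {"gripper":1,"x":0.06,"y":-0.071,"z":0.0},
    {"gripper":1,"x":0.09,"y":-0.107,"z":0.0,"az":-0.02},
    {"gripper":1,"x":0.12,"y":-0.142,"z":0.0,"az":-0.034},
    {"gripper":1,"x":0.15,"y":-0.178,"z":0.01,"az":-0.034},
    {"gripper":1,"x":0.18,"y":-0.214,"z":0.02,"az":-0.034},
    {"gripper":1,"x":0.21,"y":-0.249,"z":0.03,"az":-0.034},
    {"gripper":1,"x":0.235,"y":-0.28,"z":0.045,"az":-0.034},
    {"gripper":1,"x":0.253,"y":-0.3,"z":0.06,"az":-0.034},
    {"gripper":1,"x":0.253,"y":-0.3,"z":0.0625,"az":-0.034},
    {"gripper":1,"x":0.253,"y":-0.3,"z":0.0625,"az":-0.034},
  ],
)

```text
schema error: expected keys gripper, x, y, z, ax, ay, az
```

```bash
python3 -c "
from h import *
st();go(362.6,-335.7,3,18.4)
c=shot('wrist','w1')"
```

```text
0.15 [ 204.9 -695.   182.2] F [-0.63  0.2   0.43] gap 93.1 q [ 1.21  0.6  -0.    1.6   0.    0.94 -0.08]
d [ 0.2529 -0.2998  0.1795] w [-0.001  0.    -0.034] dist 0.431 tool up in this frame [-0.    -0.001 -1.   ]
```

View pics/w1.png

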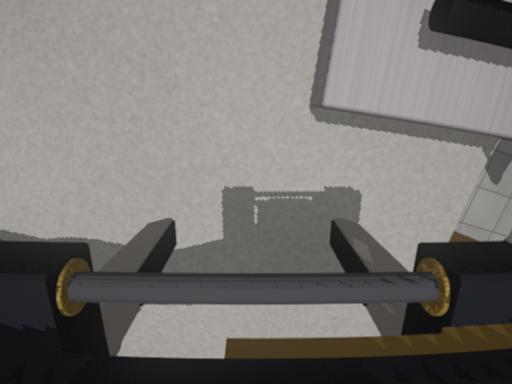

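Emit:
jog_arm(
  motion=[
    {"gripper":1,"x":0.03,"y":-0.035,"z":0.0,"ax":0,"ay":0,"az":0},
    {"gripper":1,"x":0.06,"y":-0.071,"z":0.0,"ax":0,"ay":0,"az":0},
    {"gripper":1,"x":0.09,"y":-0.107,"z":0.0,"ax":0,"ay":0,"az":-0.02},
    {"gripper":1,"x":0.12,"y":-0.142,"z":0.0,"ax":0,"ay":0,"az":-0.034},
    {"gripper":1,"x":0.15,"y":-0.178,"z":0.01,"ax":0,"ay":0,"az":-0.034},
    {"gripper":1,"x":0.18,"y":-0.214,"z":0.02,"ax":0,"ay":0,"az":-0.034},
    {"gripper":1,"x":0.21,"y":-0.249,"z":0.03,"ax":0,"ay":0,"az":-0.034},
    {"gripper":1,"x":0.235,"y":-0.28,"z":0.045,"ax":0,"ay":0,"az":-0.034},
    {"gripper":1,"x":0.253,"y":-0.3,"z":0.06,"ax":0,"ay":0,"az":-0.034},
    {"gripper":1,"x":0.253,"y":-0.3,"z":0.0625,"ax":0,"ay":0,"az":-0.034},
    {"gripper":1,"x":0.253,"y":-0.3,"z":0.0625,"ax":0,"ay":0,"az":-0.034},
  ],
)

```text
clock: 1.3
position: [362.9, -335.8, 120.0]
orientation: [-3.1, -0.504, 0.001]
force: [-0.1, -0.7, -0.3]
finger_gap: 92.8
```

```bash
python3 -c "
from h import *
st();go(362.6,-335.7,3,18.4)
c=shot('wrist','w1')"
```

```text
1.3 [ 362.9 -335.8  120. ] F [-0.14 -0.69 -0.27] gap 92.8 q [ 0.66  0.42 -0.04  2.18  0.03  0.54 -0.65]
d [-0.0002 -0.0002  0.117 ] w [-0.001  0.001  0.001] dist 0.117 tool up in this frame [-0.001 -0.001 -1.   ]
```

View pics/w1.png

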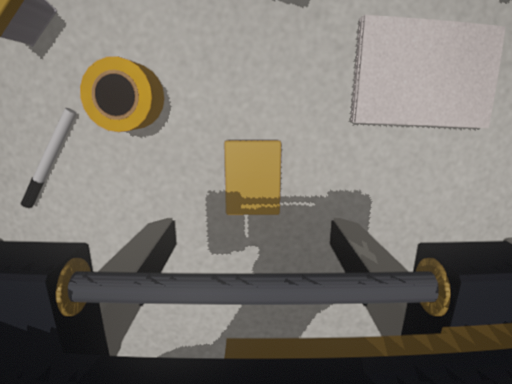

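Emit:
jog_arm(
  motion=[
    {"gripper":1,"x":0,"y":0,"z":0.04,"ax":0,"ay":0,"az":0},
    {"gripper":1,"x":0,"y":0,"z":0.075,"ax":0,"ay":0,"az":0},
    {"gripper":1,"x":0,"y":0,"z":0.1,"ax":0,"ay":0,"az":0},
    {"gripper":1,"x":0,"y":0,"z":0.112,"ax":0,"ay":0,"az":0},
    {"gripper":1,"x":0,"y":0,"z":0.1165,"ax":0,"ay":0,"az":0},
    {"gripper":1,"x":0,"y":0,"z":0.1165,"ax":0,"ay":0,"az":0},
    {"gripper":0,"x":0,"y":0,"z":0.1165,"ax":0,"ay":0,"az":0},
    {"gripper":0,"x":0,"y":0,"z":0.1165,"ax":0,"ay":0,"az":0},
    {"gripper":0,"x":0,"y":0,"z":0.1165,"ax":0,"ay":0,"az":0},
    {"gripper":0,"x":0,"y":0,"z":0.1165,"ax":0,"ay":0,"az":0},
    {"gripper":0,"x":0,"y":0,"z":0.1165,"ax":0,"ay":0,"az":0},
    {"gripper":0,"x":0,"y":0,"z":0.1165,"ax":0,"ay":0,"az":0},
  ],
)

```text
clock: 2.55
position: [362.9, -336.1, 3.9]
orientation: [3.101, 0.502, 0.0]
force: [0.2, -0.2, -0.5]
finger_gap: 49.5
```

```bash
python3 -c "
from h import *
st();go(362.6,-335.7,160,18.4)
"
```

```text
2.55 [ 362.9 -336.1    3.9] F [ 0.21 -0.21 -0.52] gap 49.5 q [ 0.65  0.63 -0.02  2.26  0.05  0.26 -0.67]
d [-0.0002 -0.0004 -0.1561] w [ 0. -0. -0.] dist 0.156 tool up in this frame [ 0.  0. -1.]
```

Emit:
jog_arm(
  motion=[
    {"gripper":0,"x":0,"y":0,"z":0,"ax":0,"ay":0,"az":0},
    {"gripper":0,"x":0,"y":0,"z":0,"ax":0,"ay":0,"az":0},
  ],
)

```text
clock: 2.75
position: [362.9, -336.0, 3.8]
orientation: [-3.101, -0.502, 0.0]
force: [-0.1, 0.1, 0.1]
finger_gap: 33.8
```

```bash
python3 -c "
from h import *
st()
shot('wrist','w2');shot('scene','s2');c=load('s2');im=c['color'][200:360,40:200,::-1];cv2.imwrite('pics/s2c.png',cv2.resize(im,None,fx=3.5,fy=3.5,interpolation=2))
"
```

```text
2.75 [ 362.9 -336.     3.8] F [-0.06  0.1   0.09] gap 33.8 q [ 0.65  0.63 -0.02  2.26  0.05  0.26 -0.67]
```

View pics/w2.png

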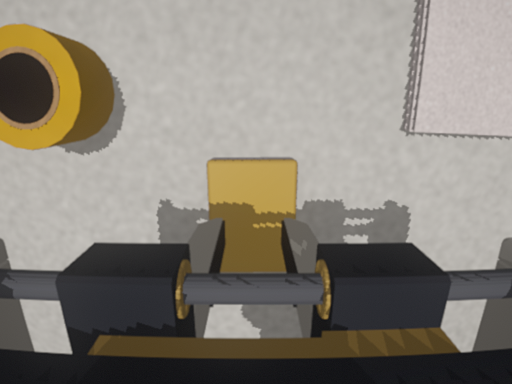

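View pics/s2c.png

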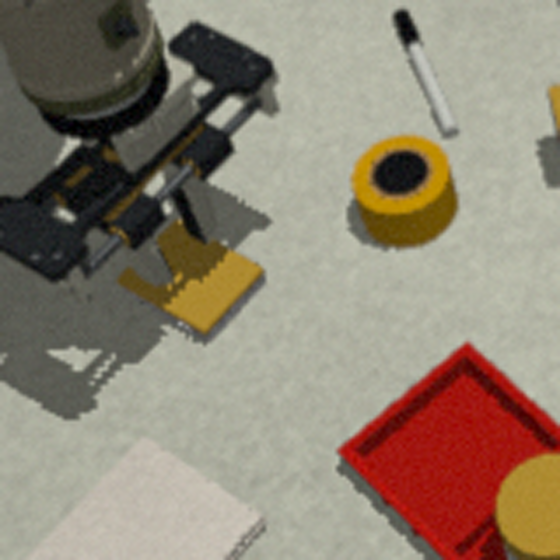

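```bash
python3 -c "
from h import *
c=load('w2');X=cloud(c)
for v in (165,190,215,225,235,250,265): print(v,[X[v,u].round(0).tolist() for u in (200,212,222,252,284,292,305)])
s=get_state()
a=np.radians(18.4);ex=np.array([np.cos(a),np.sin(a),0]);ey=np.array([-ex[1],ex[0],0])
P=[np.array([362.6,-335.7,18])+sx*40*ex+sy*29*ey for sx,sy in((1,1),(1,-1),(-1,1),(-1,-1))]
print(proj(c,P).round(0)); print(proj(c,[s['position']]).round(0))
"
```

```text
165 [[383.0, -290.0, 0.0], [390.0, -300.0, 20.0], [392.0, -306.0, 19.0], [397.0, -324.0, 18.0], [404.0, -343.0, 18.0], [406.0, -348.0, 19.0], [406.0, -360.0, 1.0]]
190 [[366.0, -295.0, 2.0], [374.0, -304.0, 19.0], [376.0, -310.0, 19.0], [382.0, -329.0, 20.0], [389.0, -349.0, 19.0], [390.0, -353.0, 20.0], [389.0, -367.0, 0.0]]
215 [[347.0, -300.0, 1.0], [357.0, -309.0, 20.0], [359.0, -315.0, 20.0], [365.0, -334.0, 18.0], [372.0, -355.0, 19.0], [374.0, -359.0, 20.0], [371.0, -373.0, 0.0]]
225 [[363.0, -305.0, 53.0], [365.0, -311.0, 52.0], [365.0, -317.0, 49.0], [359.0, -337.0, 19.0], [376.0, -350.0, 49.0], [378.0, -354.0, 52.0], [381.0, -360.0, 53.0]]
235 [[363.0, -307.0, 66.0], [365.0, -313.0, 66.0], [362.0, -318.0, 55.0], [352.0, -339.0, 19.0], [374.0, -350.0, 59.0], [378.0, -352.0, 65.0], [381.0, -358.0, 66.0]]
250 [[364.0, -310.0, 81.0], [366.0, -315.0, 82.0], [354.0, -321.0, 56.0], [341.0, -343.0, 19.0], [367.0, -352.0, 61.0], [377.0, -351.0, 80.0], [379.0, -356.0, 82.0]]
265 [[365.0, -312.0, 96.0], [365.0, -317.0, 93.0], [324.0, -326.0, 20.0], [331.0, -346.0, 20.0], [337.0, -367.0, 19.0], [375.0, -349.0, 92.0], [378.0, -354.0, 95.0]]
[[207. 160.]
 [298. 160.]
 [212. 271.]
 [293. 271.]]
[[253. 212.]]
```

Emit:
jog_arm(
  motion=[
    {"gripper":0,"x":0,"y":0,"z":-0.05,"ax":0,"ay":0,"az":0},
    {"gripper":0,"x":0,"y":0,"z":-0.05,"ax":0,"ay":0,"az":0},
    {"gripper":0,"x":0,"y":0,"z":-0.05,"ax":0,"ay":0,"az":0},
    {"gripper":0,"x":0,"y":0,"z":-0.05,"ax":0,"ay":0,"az":0},
    {"gripper":0,"x":0,"y":0,"z":-0.05,"ax":0,"ay":0,"az":0},
  ],
)

```text
clock: 3.35
position: [362.5, -335.8, 53.2]
orientation: [-3.1, -0.502, 0.001]
force: [-0.0, 0.3, 0.5]
finger_gap: 0.6
```

```bash
python3 -c "
from h import *
st()
c=shot('wrist','w3');shot('scene','s3');shot('top','t3')
s=get_state();R=Ro.from_rotvec(s['orientation']).as_matrix()
for f in ('w3','w1','w2'):
  c=load(f);P=c['R'].T@np.zeros(3)
  # cam-fixed: express in tool frame using current mounting (same for all)
  c3=load('w3');Rc=c3['R']@R; tc=c3['R']@s['position']+c3['t']
  H,W=c['z_map'].shape; v,u=np.mgrid[0:H,0:W]
  p=cv2.undistortPoints(np.stack([u.ravel(),v.ravel()],1).astype(float).reshape(-1,1,2),c['K'],c['dist'])[:,0]
  Q=((np.c_[p,np.ones(len(p))]*c['z_map'].reshape(-1,1)-tc)@Rc).reshape(H,W,3)
  m=(abs(Q[:,:,0])<25)&(Q[:,:,2]<-5 if f!='w2' else Q[:,:,2]<-20)&(Q[:,:,2]>-75)&(abs(Q[:,:,1])<70)
  q=Q[m]; print(f,len(q)); 
  for z0 in range(-75,0,10):
    k=q[(q[:,2]>=z0)&(q[:,2]<z0+10)]
    if len(k): print(z0,len(k),'x',k[:,0].min().round(0),k[:,0].max().round(0),'y',np.percentile(k[:,1],[0,10,50,90,100]).round(0))
"
```

```text
3.35 [ 362.5 -335.8   53.2] F [-0.05  0.3   0.51] gap 0.6 q [ 0.66  0.53 -0.03  2.23  0.05  0.38 -0.67]
w3 1435
-75 407 x 3.0 10.0 y [-16. -12.  -0.  12.  15.]
-65 474 x 7.0 10.0 y [-16. -13.  -1.  12.  15.]
-55 371 x 7.0 10.0 y [-15. -12.  -0.  11.  14.]
-45 183 x 7.0 10.0 y [-14.  -8.  -0.   7.  13.]
w1 2756
-75 933 x -8.0 10.0 y [-62. -56.  46.  56.  61.]
-65 774 x -8.0 10.0 y [-61. -56. -46.  55.  61.]
-55 654 x -8.0 10.0 y [-61. -56. -46.  55.  61.]
-45 395 x -8.0 10.0 y [-60. -52.  46.  52.  59.]
w2 1992
-75 684 x -8.0 10.0 y [-33. -28.  16.  27.  32.]
-65 577 x -7.0 10.0 y [-32. -28.  16.  27.  32.]
-55 484 x -7.0 10.0 y [-32. -27.  16.  27.  31.]
-45 247 x -7.0 10.0 y [-31. -24.  16.  23.  30.]
```

View pics/w3.png

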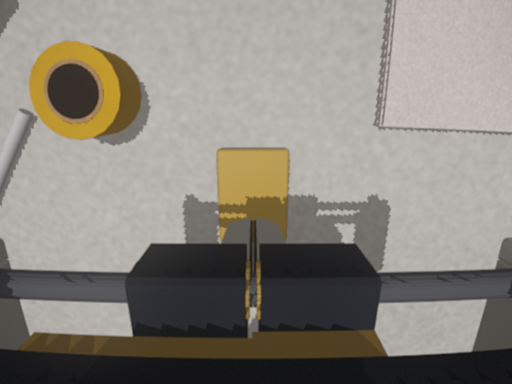

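```bash
python3 -c "
from h import *
s=get_state();R=Ro.from_rotvec(s['orientation']).as_matrix()
c=load('w3');X=cloud(c);Q=(X-s['position'])@R
for u in (246,249,252,255,259): print(u,[ (v,Q[v,u].round(0).tolist()) for v in range(214,240,3)])
c=load('s3');X=cloud(c);Q=(X-s['position'])@R
m=(abs(Q[:,:,0])<15)&(abs(Q[:,:,1])<22)&(Q[:,:,2]<30)
for z0 in range(-80,30,10):
  k=m&(Q[:,:,2]>=z0)&(Q[:,:,2]<z0+10)
  if k.any(): print(z0,k.sum(),Q[k].min(0).round(),Q[k].max(0).round(), np.argwhere(k)[:,::-1].mean(0).round())
print(proj(c,[s['position']]))
im=c['color'][200:330,40:200,::-1];cv2.imwrite('pics/s3c.png',cv2.resize(im,None,fx=4,fy=4,interpolation=2))
"
```

```text
246 [(214, [-15.0, -6.0, 34.0]), (217, [-17.0, -6.0, 34.0]), (220, [9.0, -4.0, -40.0]), (223, [10.0, -4.0, -46.0]), (226, [9.0, -4.0, -50.0]), (229, [9.0, -4.0, -53.0]), (232, [10.0, -4.0, -59.0]), (235, [9.0, -4.0, -62.0]), (238, [9.0, -4.0, -65.0])]
249 [(214, [-14.0, -4.0, 33.0]), (217, [-17.0, -4.0, 34.0]), (220, [9.0, -2.0, -41.0]), (223, [9.0, -2.0, -45.0]), (226, [10.0, -2.0, -50.0]), (229, [10.0, -2.0, -54.0]), (232, [9.0, -2.0, -58.0]), (235, [9.0, -2.0, -62.0]), (238, [9.0, -2.0, -65.0])]
252 [(214, [-14.0, -1.0, 33.0]), (217, [-17.0, -1.0, 33.0]), (220, [8.0, -1.0, -38.0]), (223, [8.0, -1.0, -42.0]), (226, [8.0, -1.0, -47.0]), (229, [7.0, -1.0, -49.0]), (232, [8.0, -1.0, -55.0]), (235, [8.0, -1.0, -59.0]), (238, [8.0, -1.0, -62.0])]
255 [(214, [-15.0, 1.0, 34.0]), (217, [-17.0, 2.0, 35.0]), (220, [8.0, 1.0, -36.0]), (223, [7.0, 1.0, -40.0]), (226, [8.0, 1.0, -46.0]), (229, [8.0, 1.0, -51.0]), (232, [8.0, 1.0, -54.0]), (235, [8.0, 1.0, -58.0]), (238, [8.0, 1.0, -62.0])]
259 [(214, [-15.0, 5.0, 34.0]), (217, [-17.0, 5.0, 34.0]), (220, [9.0, 3.0, -41.0]), (223, [9.0, 3.0, -45.0]), (226, [9.0, 3.0, -49.0]), (229, [10.0, 3.0, -54.0]), (232, [9.0, 3.0, -57.0]), (235, [9.0, 3.0, -62.0]), (238, [10.0, 3.0, -66.0])]
-80 51 [ -6. -16. -80.] [ 13.  17. -70.] [ 82. 253.]
-70 49 [ -6. -14. -70.] [ 12.  17. -60.] [ 83. 255.]
-60 42 [ -5. -13. -60.] [ 12.  16. -50.] [ 85. 258.]
-50 34 [ -8. -12. -50.] [ 11.  15. -41.] [ 86. 260.]
-40 8 [  8.  -9. -40.] [ 10.   6. -35.] [ 88. 261.]
20 1 [13.  4. 29.] [13.  4. 29.] [ 96. 280.]
[[ 89.62849713 269.28194982]]
```

View pics/s3c.png

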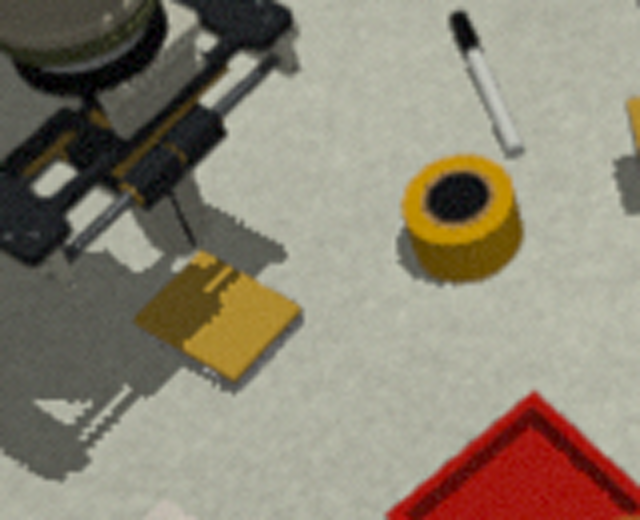

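Emit:
jog_arm(
  motion=[
    {"gripper":0.85,"x":0,"y":0,"z":0,"ax":0,"ay":0,"az":0},
    {"gripper":0.85,"x":0,"y":0,"z":0,"ax":0,"ay":0,"az":0},
    {"gripper":0.85,"x":0,"y":0,"z":0,"ax":0,"ay":0,"az":0},
    {"gripper":0.85,"x":0,"y":0,"z":0,"ax":0,"ay":0,"az":0},
    {"gripper":0.85,"x":0,"y":0,"z":0,"ax":0,"ay":0,"az":0},
    {"gripper":0.85,"x":0,"y":0,"z":0.01,"ax":0,"ay":0,"az":0},
    {"gripper":0.85,"x":0,"y":0,"z":0.02,"ax":0,"ay":0,"az":0},
    {"gripper":0.85,"x":0,"y":0,"z":0.03,"ax":0,"ay":0,"az":0},
    {"gripper":0.85,"x":0,"y":0,"z":0.04,"ax":0,"ay":0,"az":0},
    {"gripper":0.85,"x":0,"y":0,"z":0.05,"ax":0,"ay":0,"az":0},
    {"gripper":0.85,"x":0,"y":0,"z":0.05,"ax":0,"ay":0,"az":0},
  ],
)

```text
clock: 4.6
position: [362.2, -335.5, 2.2]
orientation: [-3.099, -0.502, 0.003]
force: [-0.2, -1.1, -0.7]
finger_gap: 78.4
```

```bash
python3 -c "
from h import *
st();go(362.6,-335.7,-32,18.4)"
```

```text
4.6 [ 362.2 -335.5    2.2] F [-0.25 -1.13 -0.68] gap 78.4 q [ 0.65  0.63 -0.02  2.26  0.05  0.25 -0.67]
d [0.0003 0.0004 0.0342] w [-0.002  0.001 -0.   ] dist 0.034 tool up in this frame [-0.001 -0.002 -1.   ]
```

Emit:
jog_arm(
  motion=[
    {"gripper":0.85,"x":0,"y":0,"z":0.01,"ax":0,"ay":0,"az":0},
    {"gripper":0.85,"x":0,"y":0,"z":0.02,"ax":0,"ay":0,"az":0},
    {"gripper":0.85,"x":0,"y":0,"z":0.027,"ax":0,"ay":0,"az":0},
    {"gripper":0.85,"x":0,"y":0,"z":0.031,"ax":0,"ay":0,"az":0},
    {"gripper":0.85,"x":0,"y":0,"z":0.033,"ax":0,"ay":0,"az":0},
    {"gripper":0.85,"x":0,"y":0,"z":0.033,"ax":0,"ay":0,"az":0},
  ],
)

```text
clock: 5.2
position: [362.8, -336.0, -29.4]
orientation: [-3.101, -0.502, 0.0]
force: [-0.8, -0.3, 0.4]
finger_gap: 79.1
```

```bash
python3 -c "
from h import *
st();c=shot('wrist','w4')"
```

```text
5.2 [ 362.8 -336.   -29.4] F [-0.8  -0.26  0.4 ] gap 79.1 q [ 0.64  0.69 -0.02  2.27  0.06  0.18 -0.68]
```

View pics/w4.png

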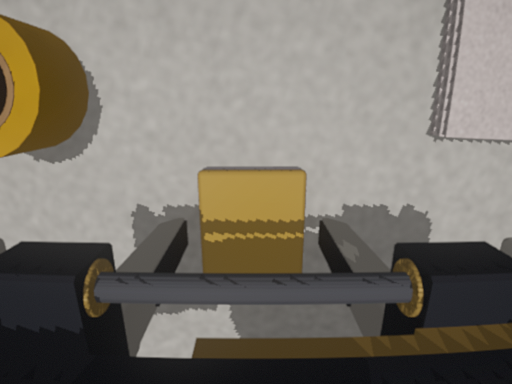

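Emit:
jog_arm(
  motion=[
    {"gripper":0.85,"x":0,"y":0,"z":0.002,"ax":0,"ay":0,"az":0},
    {"gripper":0.0,"x":0,"y":0,"z":0.003,"ax":0,"ay":0,"az":0},
    {"gripper":0.0,"x":0,"y":0,"z":0.003,"ax":0,"ay":0,"az":0},
    {"gripper":0.0,"x":0,"y":0,"z":0.003,"ax":0,"ay":0,"az":0},
    {"gripper":0.0,"x":0,"y":0,"z":0.003,"ax":0,"ay":0,"az":0},
    {"gripper":0.0,"x":0,"y":0,"z":0.003,"ax":0,"ay":0,"az":0},
    {"gripper":0.0,"x":0,"y":0,"z":0.003,"ax":0,"ay":0,"az":0},
  ],
)

```text
clock: 5.95
position: [362.9, -336.1, -32.1]
orientation: [3.101, 0.502, 0.0]
force: [0.5, -0.6, 1.8]
finger_gap: 57.8
```

```bash
python3 -c "
from h import *
st();go(362.8,-336,140,18.4)"
```

```text
5.95 [ 362.9 -336.1  -32.1] F [ 0.49 -0.56  1.84] gap 57.8 q [ 0.64  0.7  -0.02  2.27  0.06  0.17 -0.68]
d [-1.000e-04 -1.000e-04 -1.721e-01] w [ 0. -0. -0.] dist 0.172 tool up in this frame [ 0.  0. -1.]
```

Emit:
jog_arm(
  motion=[
    {"gripper":0.0,"x":0,"y":0,"z":-0.01,"ax":0,"ay":0,"az":0},
    {"gripper":0.0,"x":0,"y":0,"z":-0.035,"ax":0,"ay":0,"az":0},
    {"gripper":0.0,"x":0,"y":0,"z":-0.065,"ax":0,"ay":0,"az":0},
    {"gripper":0.0,"x":0,"y":0,"z":-0.095,"ax":0,"ay":0,"az":0},
    {"gripper":0.0,"x":0,"y":0,"z":-0.12,"ax":0,"ay":0,"az":0},
    {"gripper":0.0,"x":0,"y":0,"z":-0.12,"ax":0,"ay":0,"az":0},
  ],
)

```text
clock: 6.55
position: [364.0, -337.2, 91.2]
orientation: [3.097, 0.501, 0.006]
force: [-0.5, 0.6, -1.0]
finger_gap: 57.3
```

```bash
python3 -c "
from h import *
st();go(598.6,-76.8,88,-2.4)"
```

```text
6.55 [ 364.  -337.2   91.2] F [-0.46  0.61 -1.03] gap 57.3 q [ 0.66  0.47 -0.04  2.2   0.04  0.46 -0.66]
d [ 0.3047 -0.1732  0.0033] w [ 0.004 -0.004  0.362] dist 0.351 tool up in this frame [ 0.003  0.004 -1.   ]
```

Emit:
jog_arm(
  motion=[
    {"gripper":0.0,"x":0.025,"y":-0.014,"z":0,"ax":0,"ay":0,"az":0.03},
    {"gripper":0.0,"x":0.06,"y":-0.034,"z":0,"ax":0,"ay":0,"az":0.075},
    {"gripper":0.0,"x":0.1,"y":-0.057,"z":0,"ax":0,"ay":0,"az":0.12},
    {"gripper":0.0,"x":0.14,"y":-0.08,"z":0,"ax":0,"ay":0,"az":0.17},
    {"gripper":0.0,"x":0.18,"y":-0.103,"z":0,"ax":0,"ay":0,"az":0.22},
    {"gripper":0.0,"x":0.22,"y":-0.126,"z":0,"ax":0,"ay":0,"az":0.27},
    {"gripper":0.0,"x":0.255,"y":-0.146,"z":0,"ax":0,"ay":0,"az":0.31},
    {"gripper":0.0,"x":0.28,"y":-0.16,"z":0,"ax":0,"ay":0,"az":0.34},
    {"gripper":0.0,"x":0.298,"y":-0.17,"z":0,"ax":0,"ay":0,"az":0.362},
    {"gripper":0.0,"x":0.305,"y":-0.174,"z":0,"ax":0,"ay":0,"az":0.362},
    {"gripper":0.0,"x":0.305,"y":-0.174,"z":0,"ax":0,"ay":0,"az":0.362},
    {"gripper":0.0,"x":0.305,"y":-0.174,"z":0,"ax":0,"ay":0,"az":0.362},
  ],
)

```text
clock: 7.75
position: [596.2, -76.0, 87.5]
orientation: [3.14, -0.066, -0.002]
force: [0.6, -1.2, -0.7]
finger_gap: 57.5
```

```bash
python3 -c "
from h import *
st();go(598.6,-76.8,40,-2.4)
c=shot('wrist','w5')
c=shot('top','t5');X=cloud(c)
"
```

```text
7.75 [596.2 -76.   87.5] F [ 0.64 -1.19 -0.75] gap 57.5 q [-0.06  0.57  0.13  1.98 -0.12  0.6  -1.46]
d [0.0024 0.0007 0.0475] w [0.001 0.001 0.   ] dist 0.048 tool up in this frame [-0.001  0.001 -1.   ]
```

View pics/w5.png

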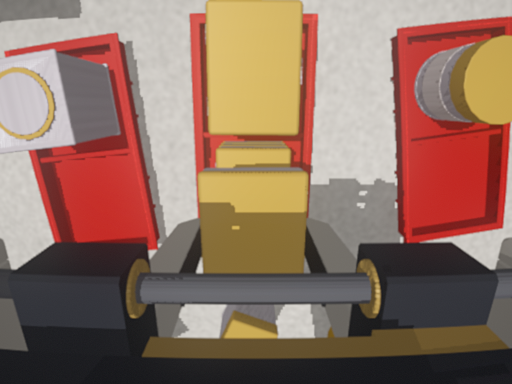

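View pics/t5.png

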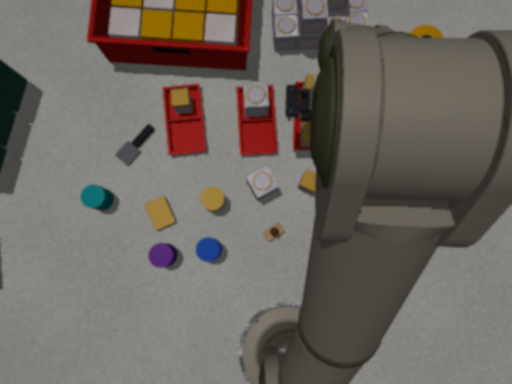

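```bash
python3 -c "
from h import *
c=load('w5');X=cloud(c)
print([ (v,X[v-1:v+2,235:270].reshape(-1,3).mean(0).round(1).tolist()) for v in (60,100,146,155,162,180,190,205)])
for v in (155,): 
  print([(u,X[v,u].round(0).tolist()) for u in range(208,300,6)])
"
```

```text
[(60, [696.9, -79.4, 95.4]), (100, [673.1, -78.4, 95.4]), (146, [638.1, -76.8, 47.9]), (155, [633.0, -76.6, 62.3]), (162, [628.0, -76.3, 64.6]), (180, [632.4, -76.9, 140.1]), (190, [626.7, -76.6, 138.9]), (205, [618.4, -76.2, 138.9])]
[(208, [626.0, -34.0, 5.0]), (214, [626.0, -40.0, 6.0]), (220, [633.0, -52.0, 58.0]), (226, [633.0, -56.0, 60.0]), (232, [633.0, -61.0, 61.0]), (238, [633.0, -66.0, 60.0]), (244, [633.0, -70.0, 59.0]), (250, [633.0, -75.0, 60.0]), (256, [632.0, -80.0, 59.0]), (262, [632.0, -84.0, 60.0]), (268, [632.0, -89.0, 59.0]), (274, [632.0, -94.0, 60.0]), (280, [632.0, -98.0, 59.0]), (286, [632.0, -103.0, 60.0]), (292, [622.0, -115.0, 5.0]), (298, [622.0, -120.0, 5.0])]
```

Emit:
jog_arm(
  motion=[
    {"gripper":0.0,"x":0.0025,"y":0.001,"z":0.01,"ax":0,"ay":0,"az":0},
    {"gripper":0.0,"x":0.0025,"y":0.001,"z":0.025,"ax":0,"ay":0,"az":0},
    {"gripper":0.0,"x":0.0025,"y":0.001,"z":0.04,"ax":0,"ay":0,"az":0},
    {"gripper":0.0,"x":0.0025,"y":0.001,"z":0.05,"ax":0,"ay":0,"az":0},
    {"gripper":0.0,"x":0.0025,"y":0.001,"z":0.055,"ax":0,"ay":0,"az":0},
    {"gripper":0.0,"x":0.0025,"y":0.001,"z":0.055,"ax":0,"ay":0,"az":0},
    {"gripper":0.0,"x":0.0025,"y":0.001,"z":0.055,"ax":0,"ay":0,"az":0},
  ],
)

```text
clock: 8.55
position: [600.0, -76.1, 33.0]
orientation: [3.141, -0.065, 0.0]
force: [0.0, -0.2, -0.5]
finger_gap: 57.9
```

Emit:
jog_arm(
  motion=[
    {"gripper":0.0,"x":0,"y":0,"z":0.001,"ax":0,"ay":0,"az":0},
    {"gripper":0.0,"x":0,"y":0,"z":0.002,"ax":0,"ay":0,"az":0},
    {"gripper":0.0,"x":0,"y":0,"z":0.003,"ax":0,"ay":0,"az":0},
    {"gripper":0.0,"x":0,"y":0,"z":0.003,"ax":0,"ay":0,"az":0},
  ],
)

```text
clock: 8.95
position: [599.9, -75.8, 29.8]
orientation: [3.141, -0.065, 0.0]
force: [-0.4, -0.5, -1.5]
finger_gap: 57.8
```

Emit:
jog_arm(
  motion=[
    {"gripper":0.0,"x":0,"y":0,"z":0.001,"ax":0,"ay":0,"az":0},
    {"gripper":0.0,"x":0,"y":0,"z":0.001,"ax":0,"ay":0,"az":0},
  ],
)

```text
clock: 9.15
position: [599.8, -75.8, 28.7]
orientation: [3.141, -0.065, -0.0]
force: [-0.1, 0.2, -1.6]
finger_gap: 57.7
```

Emit:
jog_arm(
  motion=[
    {"gripper":0.0,"x":-0.001,"y":0.001,"z":0.001,"ax":0,"ay":0,"az":0},
    {"gripper":0.0,"x":-0.001,"y":0.001,"z":0.001,"ax":0,"ay":0,"az":0},
  ],
)

```text
clock: 9.35
position: [598.6, -77.0, 27.7]
orientation: [3.141, -0.065, -0.001]
force: [-0.2, 0.5, -0.4]
finger_gap: 58.2
```

Emit:
jog_arm(
  motion=[
    {"gripper":0.0,"x":0,"y":0,"z":0.001,"ax":0,"ay":0,"az":0},
    {"gripper":0.0,"x":0,"y":0,"z":0.001,"ax":0,"ay":0,"az":0},
  ],
)

```text
clock: 9.55
position: [598.8, -76.9, 26.7]
orientation: [3.141, -0.065, -0.0]
force: [0.4, -0.6, -0.6]
finger_gap: 57.7
```

Emit:
jog_arm(
  motion=[
    {"gripper":0.0,"x":0,"y":0,"z":0.001,"ax":0,"ay":0,"az":0},
    {"gripper":0.0,"x":0,"y":0,"z":0.001,"ax":0,"ay":0,"az":0},
  ],
)

```text
clock: 9.75
position: [598.9, -76.9, 26.7]
orientation: [-3.141, 0.065, -0.001]
force: [-3.2, 0.5, 11.1]
finger_gap: 57.6
```

Emit:
jog_arm(
  motion=[
    {"gripper":0.8,"x":0,"y":0,"z":0,"ax":0,"ay":0,"az":0},
    {"gripper":0.8,"x":0,"y":0,"z":0,"ax":0,"ay":0,"az":0},
    {"gripper":0.8,"x":0,"y":0,"z":0,"ax":0,"ay":0,"az":0},
    {"gripper":0.85,"x":0,"y":0,"z":-0.01,"ax":0,"ay":0,"az":0},
    {"gripper":0.85,"x":0,"y":0,"z":-0.05,"ax":0,"ay":0,"az":0},
    {"gripper":0.85,"x":0,"y":0,"z":-0.09,"ax":0,"ay":0,"az":0},
    {"gripper":0.85,"x":0,"y":0,"z":-0.09,"ax":0,"ay":0,"az":0},
  ],
)

```text
clock: 10.45
position: [601.8, -77.4, 121.1]
orientation: [3.141, -0.065, 0.012]
force: [0.7, -0.2, -1.0]
finger_gap: 79.2
```

```bash
python3 -c "
from h import *
st();go(369.2,342.9,110,24.4)
c=shot('wrist','w6');shot('scene','s6')
"
```

```text
10.45 [601.8 -77.4 121.1] F [ 0.68 -0.22 -1.04] gap 79.2 q [-0.06  0.53  0.14  1.95 -0.12  0.66 -1.46]
d [-0.25   -0.4103  0.0091] w [ 0.002 -0.008 -0.468] dist 0.481 tool up in this frame [ 0.008  0.    -1.   ]
```

View pics/w6.png

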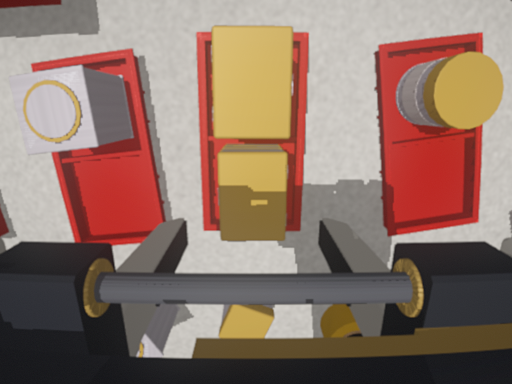

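Emit:
jog_arm(
  motion=[
    {"gripper":0.85,"x":-0.02,"y":-0.032,"z":0,"ax":0,"ay":0,"az":-0.03},
    {"gripper":0.85,"x":-0.045,"y":-0.073,"z":0,"ax":0,"ay":0,"az":-0.08},
    {"gripper":0.85,"x":-0.07,"y":-0.115,"z":0,"ax":0,"ay":0,"az":-0.13},
    {"gripper":0.85,"x":-0.095,"y":-0.156,"z":0,"ax":0,"ay":0,"az":-0.18},
    {"gripper":0.85,"x":-0.12,"y":-0.197,"z":0,"ax":0,"ay":0,"az":-0.23},
    {"gripper":0.85,"x":-0.145,"y":-0.238,"z":0,"ax":0,"ay":0,"az":-0.28},
    {"gripper":0.85,"x":-0.17,"y":-0.279,"z":0,"ax":0,"ay":0,"az":-0.33},
    {"gripper":0.85,"x":-0.195,"y":-0.32,"z":0,"ax":0,"ay":0,"az":-0.38},
    {"gripper":0.85,"x":-0.22,"y":-0.361,"z":0,"ax":0,"ay":0,"az":-0.43},
    {"gripper":0.85,"x":-0.238,"y":-0.392,"z":0.01,"ax":0,"ay":0,"az":-0.468},
    {"gripper":0.85,"x":-0.248,"y":-0.41,"z":0.02,"ax":0,"ay":0,"az":-0.468},
    {"gripper":0.85,"x":-0.248,"y":-0.41,"z":0.03,"ax":0,"ay":0,"az":-0.468},
  ],
)

```text
clock: 11.75
position: [365.6, 345.6, 84.4]
orientation: [-3.068, -0.673, 0.003]
force: [0.2, -1.3, 0.8]
finger_gap: 79.1
```

```bash
python3 -c "
from h import *
st();go(369.2,342.9,-32,24.4)
c=shot('wrist','w7');
"
```

```text
11.75 [365.6 345.6  84.4] F [ 0.17 -1.26  0.76] gap 79.1 q [-0.9   0.49  0.04  2.19 -0.04  0.46 -1.96]
d [0.0023 0.0041 0.1164] w [-0.001  0.001  0.006] dist 0.116 tool up in this frame [-0.001 -0.001 -1.   ]
```

View pics/w7.png

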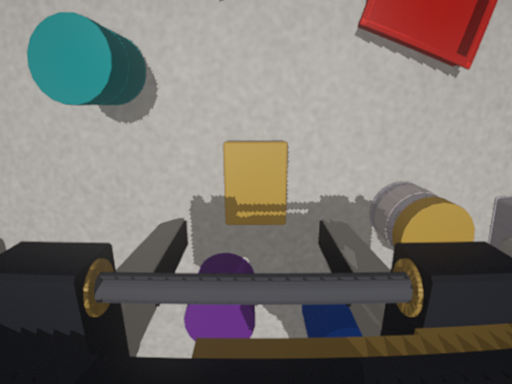

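```bash
python3 -c "
from h import *
c=load('w7');X=cloud(c);z=X[:,:,2];m=((z>12)&(z<26)).astype(np.uint8)
n,l=cv2.connectedComponents(m,connectivity=4);P=X[l==l[180,255]];r=cv2.minAreaRect(P[:,:2].astype(np.float32));print(len(P),r,np.median(P[:,2]))
"
```

```text
5292 ((369.0289611816406, 345.5338439941406), (80.07178497314453, 60.63232421875), 24.859359741210938) 19.217263072234253
```

Emit:
jog_arm(
  motion=[
    {"gripper":0.85,"x":0.0028,"y":0.003,"z":0.03,"ax":0,"ay":0,"az":0.003},
    {"gripper":0.85,"x":0.0028,"y":0.003,"z":0.06,"ax":0,"ay":0,"az":0.003},
    {"gripper":0.85,"x":0.0028,"y":0.003,"z":0.09,"ax":0,"ay":0,"az":0.003},
    {"gripper":0.85,"x":0.0028,"y":0.003,"z":0.107,"ax":0,"ay":0,"az":0.003},
    {"gripper":0.85,"x":0.0028,"y":0.003,"z":0.114,"ax":0,"ay":0,"az":0.003},
    {"gripper":0.85,"x":0.0028,"y":0.003,"z":0.1165,"ax":0,"ay":0,"az":0.003},
    {"gripper":0,"x":0.0028,"y":0.003,"z":0.1165,"ax":0,"ay":0,"az":0.003},
    {"gripper":0,"x":0.0028,"y":0.003,"z":0.1165,"ax":0,"ay":0,"az":0.003},
    {"gripper":0,"x":0.0028,"y":0.003,"z":0.1165,"ax":0,"ay":0,"az":0.003},
    {"gripper":0,"x":0.0028,"y":0.003,"z":0.1165,"ax":0,"ay":0,"az":0.003},
    {"gripper":0,"x":0.0028,"y":0.003,"z":0.1165,"ax":0,"ay":0,"az":0.003},
    {"gripper":0,"x":0.0028,"y":0.003,"z":0.1165,"ax":0,"ay":0,"az":0.003},
  ],
)

```text
clock: 13.0
position: [372.1, 342.0, -29.9]
orientation: [-3.07, -0.661, -0.002]
force: [-0.8, 0.6, 7.4]
finger_gap: 57.5
```

```bash
python3 -c "
from h import *
st()
c=shot('wrist','w8');
"
```

```text
13.0 [372.1 342.  -29.9] F [-0.78  0.64  7.4 ] gap 57.5 q [-0.87  0.7   0.02  2.25 -0.05  0.19 -1.95]
```

View pics/w8.png

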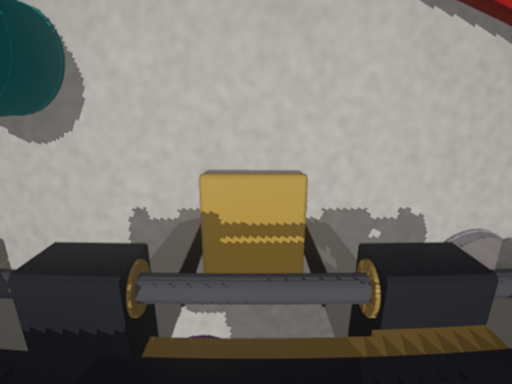

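Emit:
jog_arm(
  motion=[
    {"gripper":0.0,"x":0,"y":0,"z":-0.01,"ax":0,"ay":0,"az":0},
    {"gripper":0.0,"x":0,"y":0,"z":-0.035,"ax":0,"ay":0,"az":0},
    {"gripper":0.0,"x":0,"y":0,"z":-0.065,"ax":0,"ay":0,"az":0},
    {"gripper":0.0,"x":0,"y":0,"z":-0.1,"ax":0,"ay":0,"az":0},
    {"gripper":0.0,"x":0,"y":0,"z":-0.135,"ax":0,"ay":0,"az":0},
    {"gripper":0.0,"x":0,"y":0,"z":-0.135,"ax":0,"ay":0,"az":0},
    {"gripper":0.0,"x":0,"y":0,"z":-0.135,"ax":0,"ay":0,"az":0},
  ],
)

```text
clock: 13.75
position: [371.9, 341.7, 105.4]
orientation: [-3.07, -0.661, -0.003]
force: [0.5, 0.4, -1.2]
finger_gap: 57.7
```

```bash
python3 -c "
from h import *
st();go(600.2,-76.8,103,-2.4)
c=shot('wrist','w9');X=cloud(c);s=get_state();R=Ro.from_rotvec(s['orientation']).as_matrix();Q=(X-s['position'])@R
m=(abs(Q[:,:,1])<40)&(abs(Q[:,:,0])<60)&(Q[:,:,2]<-20);m[255:]=0
for v in (180,190,200,210,220,230,240,245): print(v,[Q[v,u].round(1).tolist() for u in (225,252,280)])
"
```

```text
13.75 [371.9 341.7 105.4] F [ 0.47  0.37 -1.17] gap 57.7 q [-0.89  0.45  0.05  2.18 -0.04  0.51 -1.96]
d [0.036  0.4754 0.002 ] w [-0.001 -0.002  0.466] dist 0.477 tool up in this frame [ 0.002 -0.001 -1.   ]
180 [[35.9, -15.0, -50.4], [35.6, -0.8, -49.1], [35.8, 14.0, -50.0]]
190 [[30.2, -15.2, -49.8], [30.4, -0.8, -50.5], [30.3, 14.2, -49.8]]
200 [[24.7, -15.3, -50.1], [24.6, -0.8, -49.6], [25.0, 14.2, -50.9]]
210 [[19.0, -15.5, -50.1], [19.4, -0.8, -51.0], [19.2, 14.4, -50.6]]
220 [[13.1, -15.6, -49.9], [13.2, -0.8, -49.9], [13.7, 14.5, -51.2]]
230 [[7.5, -15.7, -50.5], [7.3, -0.8, -50.2], [7.5, 14.7, -50.6]]
240 [[1.0, -16.0, -49.6], [1.2, -0.8, -50.0], [1.1, 14.9, -49.8]]
245 [[-1.7, -16.0, -50.4], [-1.7, -0.8, -50.3], [-1.6, 14.9, -50.6]]
```

View pics/w9.png

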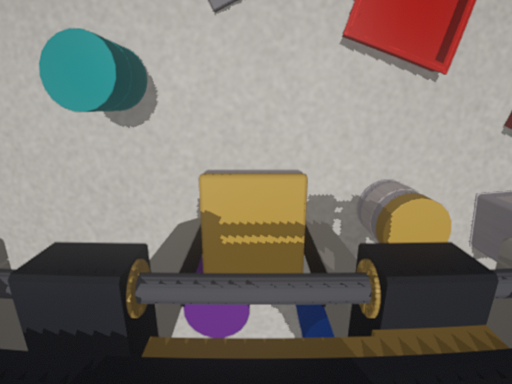

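Emit:
jog_arm(
  motion=[
    {"gripper":0.0,"x":0.002,"y":0.025,"z":0,"ax":0,"ay":0,"az":0.02},
    {"gripper":0.0,"x":0.005,"y":0.065,"z":0,"ax":0,"ay":0,"az":0.06},
    {"gripper":0.0,"x":0.009,"y":0.113,"z":0,"ax":0,"ay":0,"az":0.11},
    {"gripper":0.0,"x":0.012,"y":0.161,"z":0,"ax":0,"ay":0,"az":0.16},
    {"gripper":0.0,"x":0.016,"y":0.209,"z":0,"ax":0,"ay":0,"az":0.21},
    {"gripper":0.0,"x":0.02,"y":0.257,"z":0,"ax":0,"ay":0,"az":0.26},
    {"gripper":0.0,"x":0.023,"y":0.305,"z":0,"ax":0,"ay":0,"az":0.31},
    {"gripper":0.0,"x":0.027,"y":0.353,"z":0,"ax":0,"ay":0,"az":0.36},
    {"gripper":0.0,"x":0.03,"y":0.4,"z":0,"ax":0,"ay":0,"az":0.41},
    {"gripper":0.0,"x":0.033,"y":0.44,"z":0,"ax":0,"ay":0,"az":0.45},
    {"gripper":0.0,"x":0.035,"y":0.465,"z":0,"ax":0,"ay":0,"az":0.466},
    {"gripper":0.0,"x":0.0355,"y":0.4754,"z":0.002,"ax":0,"ay":0,"az":0.466},
  ],
)

```text
clock: 15.0
position: [599.6, -80.3, 100.7]
orientation: [3.14, -0.072, -0.003]
force: [0.2, -0.6, -0.4]
finger_gap: 57.6
```

Emit:
jog_arm(
  motion=[
    {"gripper":0.0,"x":0,"y":0,"z":0.01,"ax":0,"ay":0,"az":0},
    {"gripper":0.0,"x":0,"y":0,"z":0.025,"ax":0,"ay":0,"az":0},
    {"gripper":0.0,"x":0,"y":0,"z":0.035,"ax":0,"ay":0,"az":0},
    {"gripper":0.0,"x":0,"y":0,"z":0.035,"ax":0,"ay":0,"az":0},
    {"gripper":0.0,"x":0,"y":0,"z":0.035,"ax":0,"ay":0,"az":0},
  ],
)

```text
clock: 15.5
position: [599.1, -76.2, 66.9]
orientation: [-3.141, 0.064, 0.002]
force: [1.1, 0.3, -1.2]
finger_gap: 57.5
```

```bash
python3 -c "
from h import *
st();go(599,-77,50,-2.4)
c=shot('wrist','w10')
"
```

```text
15.5 [599.1 -76.2  66.9] F [ 1.08  0.28 -1.2 ] gap 57.5 q [-0.04  0.61  0.11  1.98 -0.12  0.56 -1.46]
d [-0.      0.0008  0.0169] w [-0.     0.001  0.001] dist 0.017 tool up in this frame [-0.001 -0.    -1.   ]
```

View pics/w10.png

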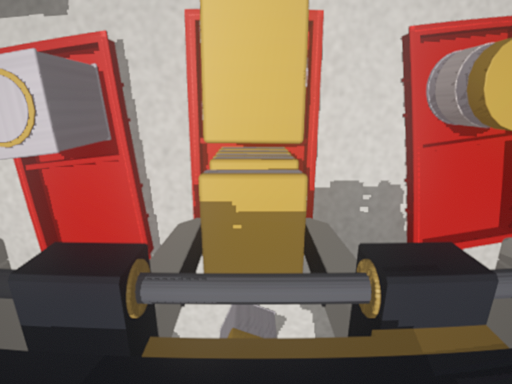

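Emit:
jog_arm(
  motion=[
    {"gripper":0.0,"x":0,"y":0.0007,"z":0.007,"ax":0,"ay":0,"az":0},
    {"gripper":0.0,"x":0,"y":0.0007,"z":0.013,"ax":0,"ay":0,"az":0},
    {"gripper":0.0,"x":0,"y":0.0007,"z":0.018,"ax":0,"ay":0,"az":0},
    {"gripper":0.0,"x":0,"y":0.0007,"z":0.019,"ax":0,"ay":0,"az":0},
    {"gripper":0.0,"x":0,"y":0.0007,"z":0.019,"ax":0,"ay":0,"az":0},
  ],
)

```text
clock: 16.05
position: [599.4, -78.0, 48.0]
orientation: [3.141, -0.066, -0.001]
force: [1.1, 0.5, -1.1]
finger_gap: 57.8
```

Emit:
jog_arm(
  motion=[
    {"gripper":0.0,"x":0,"y":0,"z":0.001,"ax":0,"ay":0,"az":0},
    {"gripper":0.0,"x":0,"y":0,"z":0.001,"ax":0,"ay":0,"az":0},
  ],
)

```text
clock: 16.25
position: [599.6, -78.0, 47.4]
orientation: [3.141, -0.066, 0.0]
force: [-1.1, 0.9, -1.8]
finger_gap: 57.6
```

Emit:
jog_arm(
  motion=[
    {"gripper":0.0,"x":0,"y":0,"z":0.001,"ax":0,"ay":0,"az":0},
    {"gripper":0.0,"x":0,"y":0,"z":0.001,"ax":0,"ay":0,"az":0},
  ],
)

```text
clock: 16.45
position: [599.8, -78.0, 47.0]
orientation: [-3.141, 0.066, -0.001]
force: [-1.6, 0.4, 5.7]
finger_gap: 57.5
```

Emit:
jog_arm(
  motion=[
    {"gripper":0.0,"x":0,"y":0,"z":0.001,"ax":0,"ay":0,"az":0},
    {"gripper":0.0,"x":0,"y":0,"z":0.001,"ax":0,"ay":0,"az":0},
  ],
)

```text
clock: 16.65
position: [599.8, -78.0, 46.9]
orientation: [-3.141, 0.067, -0.002]
force: [-5.1, 0.9, 17.0]
finger_gap: 57.8
```

Emit:
jog_arm(
  motion=[
    {"gripper":0.0,"x":0,"y":0,"z":-0.001,"ax":0,"ay":0,"az":0},
    {"gripper":0.8,"x":0,"y":0,"z":-0.001,"ax":0,"ay":0,"az":0},
    {"gripper":0.8,"x":0,"y":0,"z":-0.001,"ax":0,"ay":0,"az":0},
    {"gripper":0.8,"x":0,"y":0,"z":-0.001,"ax":0,"ay":0,"az":0},
    {"gripper":0.85,"x":0,"y":0,"z":-0.01,"ax":0,"ay":0,"az":0},
    {"gripper":0.85,"x":0,"y":0,"z":-0.05,"ax":0,"ay":0,"az":0},
    {"gripper":0.85,"x":0,"y":0,"z":-0.08,"ax":0,"ay":0,"az":0},
    {"gripper":0.85,"x":0,"y":0,"z":-0.08,"ax":0,"ay":0,"az":0},
  ],
)

```text
clock: 17.45
position: [602.0, -78.4, 129.7]
orientation: [3.141, -0.067, 0.01]
force: [-0.1, -0.7, 0.1]
finger_gap: 79.1
```

```bash
python3 -c "
from h import *
st()
c=shot('wrist','w11');X=cloud(c)
print(X[190:240:15,[235,252,270]].round(0).tolist())
"
```

```text
17.45 [602.  -78.4 129.7] F [-0.14 -0.69  0.14] gap 79.1 q [-0.06  0.52  0.13  1.94 -0.11  0.68 -1.47]
[[[609.0, -64.0, 96.0], [609.0, -78.0, 96.0], [608.0, -93.0, 95.0]], [[596.0, -63.0, 96.0], [596.0, -77.0, 95.0], [595.0, -92.0, 96.0]], [[583.0, -62.0, 96.0], [582.0, -77.0, 96.0], [582.0, -92.0, 96.0]], [[569.0, -62.0, 96.0], [569.0, -76.0, 96.0], [568.0, -91.0, 97.0]]]
```

View pics/w11.png

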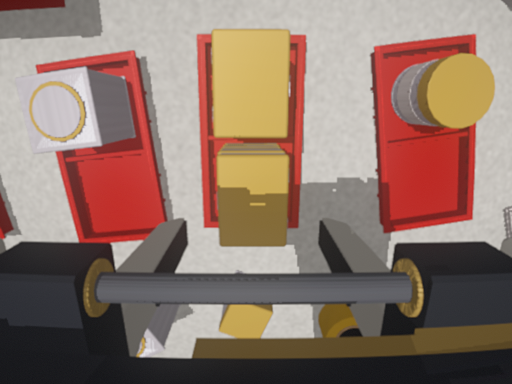

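```bash
python3 -c "
from h import *
go(452,-64.7,70,-24.8)
"
```

```text
d [-0.1496 -0.0072  0.0571] w [-0.001 -0.004  0.391] dist 0.16 tool up in this frame [ 0.004 -0.    -1.   ]
```

Emit:
jog_arm(
  motion=[
    {"gripper":0.85,"x":-0.02,"y":0,"z":0,"ax":0,"ay":0,"az":0.05},
    {"gripper":0.85,"x":-0.05,"y":0,"z":0,"ax":0,"ay":0,"az":0.15},
    {"gripper":0.85,"x":-0.085,"y":-0.004,"z":0.01,"ax":0,"ay":0,"az":0.25},
    {"gripper":0.85,"x":-0.12,"y":-0.006,"z":0.03,"ax":0,"ay":0,"az":0.35},
    {"gripper":0.85,"x":-0.14,"y":-0.007,"z":0.045,"ax":0,"ay":0,"az":0.391},
    {"gripper":0.85,"x":-0.148,"y":-0.0075,"z":0.055,"ax":0,"ay":0,"az":0.391},
    {"gripper":0.85,"x":-0.148,"y":-0.0075,"z":0.055,"ax":0,"ay":0,"az":0.391},
    {"gripper":0.85,"x":-0.148,"y":-0.0075,"z":0.055,"ax":0,"ay":0,"az":0.391},
  ],
)

```text
clock: 18.3
position: [452.3, -64.3, 70.1]
orientation: [3.068, -0.675, -0.001]
force: [0.1, 0.8, 0.1]
finger_gap: 79.1
```

```bash
python3 -c "
from h import *
st()
go(452,-64.7,-14,-24.8)
c=shot('wrist','w12')
"
```

```text
18.3 [452.3 -64.3  70.1] F [0.15 0.83 0.12] gap 79.1 q [-0.12  0.48  0.18  2.31 -0.24  0.36 -1.73]
d [-0.0001  0.0004  0.0841] w [ 0.     0.001 -0.   ] dist 0.084 tool up in this frame [-0.001  0.    -1.   ]
```

View pics/w12.png

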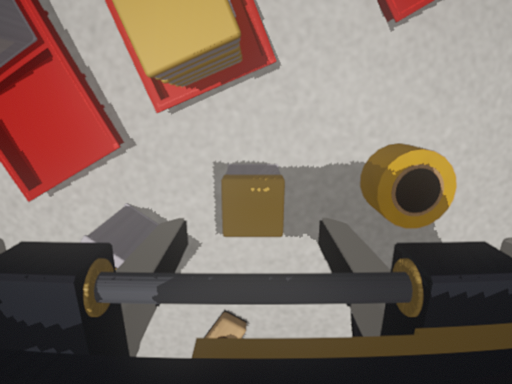

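Emit:
jog_arm(
  motion=[
    {"gripper":0.8,"x":0,"y":0.0004,"z":0.02,"ax":0,"ay":0,"az":0},
    {"gripper":0.8,"x":0,"y":0.0004,"z":0.045,"ax":0,"ay":0,"az":0},
    {"gripper":0.8,"x":0,"y":0.0004,"z":0.065,"ax":0,"ay":0,"az":0},
    {"gripper":0.8,"x":0,"y":0.0004,"z":0.08,"ax":0,"ay":0,"az":0},
    {"gripper":0.8,"x":0,"y":0.0004,"z":0.084,"ax":0,"ay":0,"az":0},
    {"gripper":0.5,"x":0,"y":0.0004,"z":0.084,"ax":0,"ay":0,"az":0},
    {"gripper":0,"x":0,"y":0.0004,"z":0.084,"ax":0,"ay":0,"az":0},
    {"gripper":0,"x":0,"y":0.0004,"z":0.084,"ax":0,"ay":0,"az":0},
    {"gripper":0,"x":0,"y":0.0004,"z":0.084,"ax":0,"ay":0,"az":0},
    {"gripper":0,"x":0,"y":0.0004,"z":0.084,"ax":0,"ay":0,"az":0},
    {"gripper":0,"x":0,"y":0.0004,"z":0.084,"ax":0,"ay":0,"az":0},
    {"gripper":0,"x":0,"y":0.0004,"z":0.084,"ax":0,"ay":0,"az":0},
  ],
)

```text
clock: 19.55
position: [452.3, -64.6, -13.1]
orientation: [-3.068, 0.675, -0.002]
force: [-0.4, 0.9, 7.9]
finger_gap: 46.2
```

```bash
python3 -c "
from h import *
st()
"
```

```text
19.55 [452.3 -64.6 -13.1] F [-0.35  0.89  7.9 ] gap 46.2 q [-0.03  0.65  0.07  2.35 -0.3   0.14 -1.68]
```

Emit:
jog_arm(
  motion=[
    {"gripper":0.0,"x":0,"y":0,"z":-0.01,"ax":0,"ay":0,"az":0},
    {"gripper":0.0,"x":0,"y":0,"z":-0.035,"ax":0,"ay":0,"az":0},
    {"gripper":0.0,"x":0,"y":0,"z":-0.065,"ax":0,"ay":0,"az":0},
    {"gripper":0.0,"x":0,"y":0,"z":-0.1,"ax":0,"ay":0,"az":0},
    {"gripper":0.0,"x":0,"y":0,"z":-0.12,"ax":0,"ay":0,"az":0},
    {"gripper":0.0,"x":0,"y":0,"z":-0.12,"ax":0,"ay":0,"az":0},
    {"gripper":0.0,"x":0,"y":0,"z":-0.12,"ax":0,"ay":0,"az":0},
  ],
)

```text
clock: 20.25
position: [451.9, -64.3, 106.9]
orientation: [-3.068, 0.674, -0.002]
force: [0.3, -0.4, -0.3]
finger_gap: 45.8
```

```bash
python3 -c "
from h import *
st();go(588.5,277.6,107,6.4)
"
```

```text
20.25 [451.9 -64.3 106.9] F [ 0.32 -0.44 -0.32] gap 45.8 q [-0.16  0.42  0.24  2.28 -0.22  0.46 -1.74]
d [-1.940e-02 -3.677e-01  1.000e-04] w [-0.    -0.001 -0.544] dist 0.368 tool up in this frame [ 0.001 -0.001 -1.   ]
```

Emit:
jog_arm(
  motion=[
    {"gripper":0.0,"x":-0.001,"y":-0.022,"z":0,"ax":0,"ay":0,"az":-0.03},
    {"gripper":0.0,"x":-0.003,"y":-0.06,"z":0,"ax":0,"ay":0,"az":-0.09},
    {"gripper":0.0,"x":-0.005,"y":-0.1,"z":0,"ax":0,"ay":0,"az":-0.15},
    {"gripper":0.0,"x":-0.007,"y":-0.14,"z":0,"ax":0,"ay":0,"az":-0.21},
    {"gripper":0.0,"x":-0.01,"y":-0.18,"z":0,"ax":0,"ay":0,"az":-0.27},
    {"gripper":0.0,"x":-0.012,"y":-0.22,"z":0,"ax":0,"ay":0,"az":-0.33},
    {"gripper":0.0,"x":-0.014,"y":-0.26,"z":0,"ax":0,"ay":0,"az":-0.39},
    {"gripper":0.0,"x":-0.016,"y":-0.3,"z":0,"ax":0,"ay":0,"az":-0.45},
    {"gripper":0.0,"x":-0.018,"y":-0.335,"z":0,"ax":0,"ay":0,"az":-0.51},
    {"gripper":0.0,"x":-0.019,"y":-0.36,"z":0,"ax":0,"ay":0,"az":-0.544},
    {"gripper":0.0,"x":-0.0195,"y":-0.368,"z":0,"ax":0,"ay":0,"az":-0.544},
    {"gripper":0.0,"x":-0.0195,"y":-0.368,"z":0,"ax":0,"ay":0,"az":-0.544},
  ],
)

```text
clock: 21.45
position: [587.8, 277.9, 104.7]
orientation: [3.136, 0.174, -0.004]
force: [-1.3, -0.3, -1.2]
finger_gap: 46.0
```

```bash
python3 -c "
from h import *
st();go(588.5,277.6,-5,6.4)
shot('wrist','w13')
"
```

```text
21.45 [587.8 277.9 104.7] F [-1.28 -0.28 -1.22] gap 46.0 q [-0.62  0.6   0.14  1.85 -0.12  0.7  -1.87]
d [0.0009 0.0003 0.1097] w [ 0.001  0.002 -0.001] dist 0.11 tool up in this frame [-0.002  0.001 -1.   ]
```

View pics/w13.png

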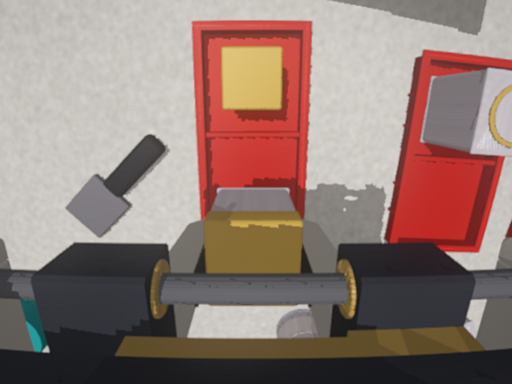

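Emit:
jog_arm(
  motion=[
    {"gripper":0.0,"x":0.0005,"y":0,"z":0.015,"ax":0,"ay":0,"az":0},
    {"gripper":0.0,"x":0.0005,"y":0,"z":0.045,"ax":0,"ay":0,"az":0},
    {"gripper":0.0,"x":0.0005,"y":0,"z":0.075,"ax":0,"ay":0,"az":0},
    {"gripper":0.0,"x":0.0005,"y":0,"z":0.095,"ax":0,"ay":0,"az":0},
    {"gripper":0.0,"x":0.0005,"y":0,"z":0.105,"ax":0,"ay":0,"az":0},
    {"gripper":0.0,"x":0.0005,"y":0,"z":0.109,"ax":0,"ay":0,"az":0},
    {"gripper":0.0,"x":0.0005,"y":0,"z":0.109,"ax":0,"ay":0,"az":0},
  ],
)

```text
clock: 22.2
position: [589.1, 276.9, -2.9]
orientation: [3.136, 0.173, -0.001]
force: [0.6, 0.1, 0.0]
finger_gap: 46.1
```

Emit:
jog_arm(
  motion=[
    {"gripper":0.0,"x":0,"y":0,"z":0.001,"ax":0,"ay":0,"az":0},
    {"gripper":0.0,"x":0,"y":0,"z":0.0015,"ax":0,"ay":0,"az":0},
  ],
)

```text
clock: 22.4
position: [589.7, 277.9, -3.3]
orientation: [-3.136, -0.174, -0.002]
force: [-0.3, 0.0, -1.0]
finger_gap: 45.5
```

Emit:
jog_arm(
  motion=[
    {"gripper":0.0,"x":0,"y":0,"z":0.001,"ax":0,"ay":0,"az":0},
    {"gripper":0.0,"x":0,"y":0,"z":0.001,"ax":0,"ay":0,"az":0},
  ],
)

```text
clock: 22.6
position: [589.3, 277.8, -4.8]
orientation: [-3.136, -0.174, -0.001]
force: [-0.1, -0.4, -0.5]
finger_gap: 45.8
```

Emit:
jog_arm(
  motion=[
    {"gripper":0.0,"x":0,"y":0,"z":0.001,"ax":0,"ay":0,"az":0},
    {"gripper":0.0,"x":0,"y":0,"z":0.001,"ax":0,"ay":0,"az":0},
  ],
)

```text
clock: 22.8
position: [589.1, 277.7, -6.2]
orientation: [3.137, 0.174, -0.0]
force: [0.6, 0.1, -0.8]
finger_gap: 46.1
```

Emit:
jog_arm(
  motion=[
    {"gripper":0.0,"x":0,"y":0,"z":0.001,"ax":0,"ay":0,"az":0},
    {"gripper":0.0,"x":0,"y":0,"z":0.001,"ax":0,"ay":0,"az":0},
  ],
)

```text
clock: 23.0
position: [589.0, 277.6, -7.3]
orientation: [3.137, 0.174, -0.0]
force: [0.2, -0.5, -0.2]
finger_gap: 45.9
```

Emit:
jog_arm(
  motion=[
    {"gripper":0.0,"x":0,"y":0,"z":0.001,"ax":0,"ay":0,"az":0},
    {"gripper":0.0,"x":0,"y":0,"z":0.001,"ax":0,"ay":0,"az":0},
  ],
)

```text
clock: 23.2
position: [589.1, 277.6, -8.4]
orientation: [3.137, 0.174, -0.0]
force: [-0.5, 0.1, 0.8]
finger_gap: 45.6
```

Emit:
jog_arm(
  motion=[
    {"gripper":0.0,"x":0,"y":0,"z":0.001,"ax":0,"ay":0,"az":0},
    {"gripper":0.0,"x":0,"y":0,"z":0.001,"ax":0,"ay":0,"az":0},
  ],
)

```text
clock: 23.4
position: [589.2, 277.6, -8.9]
orientation: [-3.137, -0.174, -0.0]
force: [-1.6, -0.1, 4.0]
finger_gap: 45.7
```

Emit:
jog_arm(
  motion=[
    {"gripper":0.0,"x":0,"y":0,"z":0.0005,"ax":0,"ay":0,"az":0},
    {"gripper":0.75,"x":0,"y":0,"z":0.0005,"ax":0,"ay":0,"az":0},
    {"gripper":0.75,"x":0,"y":0,"z":0,"ax":0,"ay":0,"az":0},
    {"gripper":0.75,"x":0,"y":0,"z":0,"ax":0,"ay":0,"az":0},
    {"gripper":0.75,"x":0,"y":0,"z":0,"ax":0,"ay":0,"az":0},
    {"gripper":0.85,"x":0,"y":0,"z":-0.02,"ax":0,"ay":0,"az":0},
    {"gripper":0.9,"x":0,"y":0,"z":-0.06,"ax":0,"ay":0,"az":0},
    {"gripper":0.95,"x":0,"y":0,"z":-0.1,"ax":0,"ay":0,"az":0},
    {"gripper":1,"x":0,"y":0,"z":-0.12,"ax":0,"ay":0,"az":0},
    {"gripper":1,"x":0,"y":0,"z":-0.12,"ax":0,"ay":0,"az":0},
  ],
)

```text
clock: 24.4
position: [590.9, 278.4, 114.1]
orientation: [-3.134, -0.174, -0.008]
force: [-0.6, 0.1, 0.5]
finger_gap: 92.5
```

```bash
python3 -c "
from h import *
st();go(446.3,65,100,28.3); go(402.5,195.7,100,8)
c=shot('wrist','w14');X=cloud(c);z=X[:,:,2];m=((z>58)&(z<72)).astype(np.uint8)
n,l,sx,ce=cv2.connectedComponentsWithStats(m,connectivity=4)
for i in range(1,n):
  if sx[i,4]>300: P=X[l==i];print(ce[i].round(),cv2.minAreaRect(P[:,:2].astype(np.float32)),np.median(P[:,2]))
"
```

```text
24.4 [590.9 278.4 114.1] F [-0.56  0.11  0.49] gap 92.5 q [-0.62  0.59  0.14  1.84 -0.12  0.71 -1.87]
d [-0.1674  0.1962  0.0128] w [-0.001 -0.005 -0.383] dist 0.258 tool up in this frame [ 0.005 -0.002 -1.   ]
d [-0.1965  0.0614  0.013 ] w [-0.002 -0.005 -0.029] dist 0.206 tool up in this frame [ 0.005 -0.002 -1.   ]
[252.  83.] ((680.8191528320312, 289.7250671386719), (46.78036880493164, 47.5513916015625), 6.295207500457764) 65.41966054244747
[457. 113.] ((678.78271484375, 113.65596771240234), (62.892215728759766, 5.3620452880859375), 2.5480384826660156) 65.31585239797764
[253. 194.] ((588.3379516601562, 278.0757751464844), (47.138580322265625, 46.951499938964844), 5.5869340896606445) 65.37435210247556
```

View pics/w14.png

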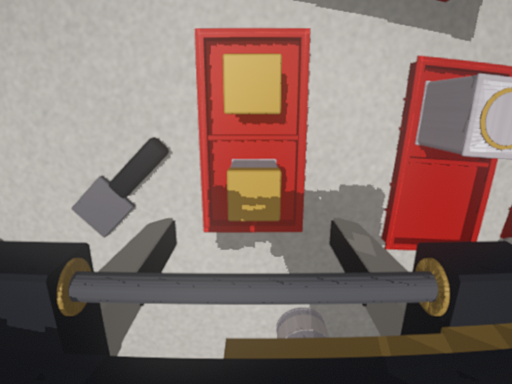

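Emit:
jog_arm(
  motion=[
    {"gripper":1,"x":-0.015,"y":0.017,"z":0,"ax":0,"ay":0,"az":-0.03},
    {"gripper":1,"x":-0.04,"y":0.047,"z":0,"ax":0,"ay":0,"az":-0.09},
    {"gripper":1,"x":-0.068,"y":0.08,"z":0,"ax":0,"ay":0,"az":-0.15},
    {"gripper":1,"x":-0.096,"y":0.113,"z":0,"ax":0,"ay":0,"az":-0.22},
    {"gripper":1,"x":-0.124,"y":0.146,"z":0,"ax":0,"ay":0,"az":-0.29},
    {"gripper":1,"x":-0.148,"y":0.174,"z":0.005,"ax":0,"ay":0,"az":-0.35},
    {"gripper":1,"x":-0.16,"y":0.19,"z":0.01,"ax":0,"ay":0,"az":-0.383},
    {"gripper":1,"x":-0.166,"y":0.196,"z":0.01,"ax":0,"ay":0,"az":-0.383},
    {"gripper":1,"x":-0.166,"y":0.196,"z":0.01,"ax":0,"ay":0,"az":-0.383},
    {"gripper":1,"x":-0.166,"y":0.196,"z":0.01,"ax":0,"ay":0,"az":-0.383},
  ],
)

```text
clock: 25.45
position: [446.6, 65.5, 100.6]
orientation: [-3.046, -0.768, -0.0]
force: [0.2, -0.2, -0.1]
finger_gap: 93.0
```

```bash
python3 -c "
from h import *
st();go(446.3,65,0,28.3)
c=shot('wrist','w15');X=cloud(c);z=X[:,:,2];m=((z>72)&(z<90)).astype(np.uint8)
n,l,sx,ce=cv2.connectedComponentsWithStats(m,connectivity=4)
for i in range(1,n):
  if sx[i,4]>300: P=X[l==i];print(ce[i].round(),cv2.minAreaRect(P[:,:2].astype(np.float32)),np.median(P[:,2]))
"
```

```text
25.45 [446.6  65.5 100.6] F [ 0.2  -0.22 -0.06] gap 93.0 q [-0.27  0.41  0.    2.29 -0.    0.44 -1.35]
d [-0.0005  0.0003  0.1006] w [-0. -0. -0.] dist 0.101 tool up in this frame [ 0. -0. -1.]
[480. 113.] ((585.5025024414062, -57.17028045654297), (97.77098083496094, 46.50373840332031), 32.73012161254883) 79.72615313752343
[252. 200.] ((445.97064208984375, 66.45223999023438), (64.92191314697266, 65.20320129394531), 28.320741653442383) 79.65719231777571
```

View pics/w15.png

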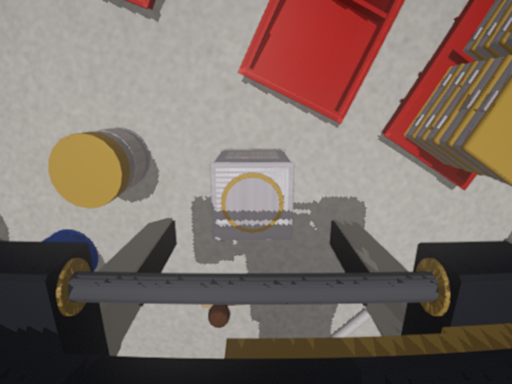

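Emit:
jog_arm(
  motion=[
    {"gripper":1,"x":-0.0005,"y":0,"z":0.02,"ax":0,"ay":0,"az":0},
    {"gripper":1,"x":-0.0005,"y":0,"z":0.045,"ax":0,"ay":0,"az":0},
    {"gripper":1,"x":-0.0005,"y":0,"z":0.075,"ax":0,"ay":0,"az":0},
    {"gripper":1,"x":-0.0005,"y":0,"z":0.095,"ax":0,"ay":0,"az":0},
    {"gripper":1,"x":-0.0005,"y":0,"z":0.1,"ax":0,"ay":0,"az":0},
    {"gripper":0.5,"x":-0.0005,"y":0,"z":0.1,"ax":0,"ay":0,"az":0},
    {"gripper":0,"x":-0.0005,"y":0,"z":0.1,"ax":0,"ay":0,"az":0},
    {"gripper":0,"x":-0.0005,"y":0,"z":0.1,"ax":0,"ay":0,"az":0},
    {"gripper":0,"x":-0.0005,"y":0,"z":0.1,"ax":0,"ay":0,"az":0},
    {"gripper":0,"x":-0.0005,"y":0,"z":0.1,"ax":0,"ay":0,"az":0},
    {"gripper":0,"x":-0.0005,"y":0,"z":0.1,"ax":0,"ay":0,"az":0},
    {"gripper":0,"x":-0.0005,"y":0,"z":0.1,"ax":0,"ay":0,"az":0},
  ],
)

```text
clock: 26.7
position: [445.9, 64.5, 1.6]
orientation: [-3.046, -0.768, -0.003]
force: [-1.2, 0.7, 7.3]
finger_gap: 63.9
```

Emit:
jog_arm(
  motion=[
    {"gripper":0.0,"x":0,"y":0,"z":-0.01,"ax":0,"ay":0,"az":0},
    {"gripper":0.0,"x":0,"y":0,"z":-0.03,"ax":0,"ay":0,"az":0},
    {"gripper":0.0,"x":0,"y":0,"z":-0.055,"ax":0,"ay":0,"az":0},
    {"gripper":0.0,"x":0,"y":0,"z":-0.075,"ax":0,"ay":0,"az":0},
    {"gripper":0.0,"x":0,"y":0,"z":-0.08,"ax":0,"ay":0,"az":0},
    {"gripper":0.0,"x":0,"y":0,"z":-0.08,"ax":0,"ay":0,"az":0},
  ],
)

```text
clock: 27.3
position: [445.8, 64.3, 81.7]
orientation: [-3.046, -0.768, -0.003]
force: [0.4, 0.6, -3.1]
finger_gap: 63.9
```

```bash
python3 -c "
from h import *
st();go(586.4,75.8,80,3.2)
"
```

```text
27.3 [445.8  64.3  81.7] F [ 0.37  0.57 -3.09] gap 63.9 q [-0.27  0.45 -0.    2.31  0.    0.38 -1.35]
d [0.1293 0.0565 0.002 ] w [ 0.    -0.002  0.438] dist 0.141 tool up in this frame [ 0.002  0.    -1.   ]
```

Emit:
jog_arm(
  motion=[
    {"gripper":0.0,"x":0.015,"y":0.007,"z":0,"ax":0,"ay":0,"az":0.06},
    {"gripper":0.0,"x":0.04,"y":0.018,"z":0,"ax":0,"ay":0,"az":0.16},
    {"gripper":0.0,"x":0.07,"y":0.031,"z":0,"ax":0,"ay":0,"az":0.26},
    {"gripper":0.0,"x":0.1,"y":0.044,"z":0,"ax":0,"ay":0,"az":0.36},
    {"gripper":0.0,"x":0.12,"y":0.053,"z":0,"ax":0,"ay":0,"az":0.438},
    {"gripper":0.0,"x":0.129,"y":0.0565,"z":0,"ax":0,"ay":0,"az":0.438},
    {"gripper":0.0,"x":0.129,"y":0.0565,"z":0,"ax":0,"ay":0,"az":0.438},
    {"gripper":0.0,"x":0.129,"y":0.0565,"z":0.01,"ax":0,"ay":0,"az":0.438},
    {"gripper":0.0,"x":0.129,"y":0.0565,"z":0.02,"ax":0,"ay":0,"az":0.438},
    {"gripper":0.0,"x":0.129,"y":0.0565,"z":0.03,"ax":0,"ay":0,"az":0.438},
    {"gripper":0.0,"x":0.129,"y":0.0565,"z":0.03,"ax":0,"ay":0,"az":0.438},
  ],
)

```text
clock: 28.4
position: [584.0, 75.4, 49.1]
orientation: [3.14, 0.088, -0.005]
force: [0.3, 0.2, -2.5]
finger_gap: 63.6
```

```bash
python3 -c "
from h import *
st();go(586.4,75.8,8.5,3.2);shot('wrist','w16')
"
```

```text
28.4 [584.   75.4  49.1] F [ 0.34  0.21 -2.52] gap 63.6 q [-0.3   0.62  0.12  2.03 -0.14  0.51 -1.6 ]
d [ 0.0025 -0.0003  0.0406] w [0.    0.003 0.   ] dist 0.041 tool up in this frame [-0.003  0.    -1.   ]
```

View pics/w16.png

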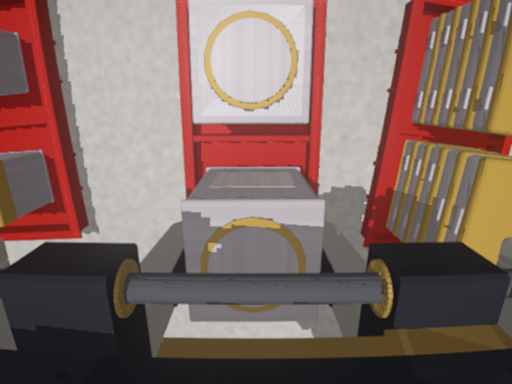

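Emit:
jog_arm(
  motion=[
    {"gripper":0.0,"x":0.001,"y":0,"z":0.01,"ax":0,"ay":0,"az":0},
    {"gripper":0.0,"x":0.001,"y":0,"z":0.022,"ax":0,"ay":0,"az":0},
    {"gripper":0.0,"x":0.001,"y":0,"z":0.033,"ax":0,"ay":0,"az":0},
    {"gripper":0.0,"x":0.001,"y":0,"z":0.039,"ax":0,"ay":0,"az":0},
    {"gripper":0.0,"x":0.001,"y":0,"z":0.04,"ax":0,"ay":0,"az":0},
    {"gripper":0.0,"x":0.001,"y":0,"z":0.04,"ax":0,"ay":0,"az":0},
  ],
)

```text
clock: 29.05
position: [586.6, 75.6, 10.5]
orientation: [3.14, 0.088, -0.001]
force: [-0.5, 0.2, -1.7]
finger_gap: 63.6
```

Emit:
jog_arm(
  motion=[
    {"gripper":0.0,"x":0,"y":0,"z":0.001,"ax":0,"ay":0,"az":0},
    {"gripper":0.0,"x":0,"y":0,"z":0.0015,"ax":0,"ay":0,"az":0},
  ],
)

```text
clock: 29.25
position: [587.0, 75.8, 9.6]
orientation: [-3.14, -0.088, -0.001]
force: [-0.3, 0.4, -2.9]
finger_gap: 64.1
```

Emit:
jog_arm(
  motion=[
    {"gripper":0.0,"x":0,"y":0,"z":0.001,"ax":0,"ay":0,"az":0},
    {"gripper":0.0,"x":0,"y":0,"z":0.001,"ax":0,"ay":0,"az":0},
  ],
)

```text
clock: 29.45
position: [586.8, 75.7, 8.4]
orientation: [-3.14, -0.088, -0.0]
force: [-0.4, 0.4, -1.1]
finger_gap: 63.4
```

Emit:
jog_arm(
  motion=[
    {"gripper":0.0,"x":0,"y":0,"z":0.001,"ax":0,"ay":0,"az":0},
    {"gripper":0.0,"x":0,"y":0,"z":0.001,"ax":0,"ay":0,"az":0},
  ],
)

```text
clock: 29.65
position: [586.7, 75.7, 7.2]
orientation: [3.14, 0.088, -0.0]
force: [0.4, 0.4, -2.6]
finger_gap: 63.9
```

Emit:
jog_arm(
  motion=[
    {"gripper":0.0,"x":0,"y":0,"z":0.001,"ax":0,"ay":0,"az":0},
    {"gripper":0.0,"x":0,"y":0,"z":0.001,"ax":0,"ay":0,"az":0},
  ],
)

```text
clock: 29.85
position: [586.7, 75.7, 6.2]
orientation: [3.14, 0.088, -0.0]
force: [0.3, 0.5, -2.1]
finger_gap: 64.1
```

Emit:
jog_arm(
  motion=[
    {"gripper":0.0,"x":0,"y":0,"z":0.001,"ax":0,"ay":0,"az":0},
    {"gripper":0.0,"x":0,"y":0,"z":0.001,"ax":0,"ay":0,"az":0},
  ],
)

```text
clock: 30.05
position: [586.8, 75.7, 5.7]
orientation: [-3.14, -0.088, -0.0]
force: [-2.9, 0.4, 3.7]
finger_gap: 64.0
```

Emit:
jog_arm(
  motion=[
    {"gripper":0.0,"x":0,"y":0,"z":0.0005,"ax":0,"ay":0,"az":0},
    {"gripper":0.0,"x":0,"y":0,"z":0.0005,"ax":0,"ay":0,"az":0},
  ],
)

```text
clock: 30.25
position: [586.8, 75.7, 5.7]
orientation: [-3.14, -0.088, -0.001]
force: [-3.6, -0.1, 10.4]
finger_gap: 64.0
```

Emit:
jog_arm(
  motion=[
    {"gripper":0.9,"x":0,"y":0,"z":0,"ax":0,"ay":0,"az":0},
    {"gripper":0.9,"x":0,"y":0,"z":0,"ax":0,"ay":0,"az":0},
    {"gripper":0.9,"x":0,"y":0,"z":0,"ax":0,"ay":0,"az":0},
    {"gripper":0.9,"x":0,"y":0,"z":0,"ax":0,"ay":0,"az":0},
    {"gripper":0.95,"x":0,"y":0,"z":-0.02,"ax":0,"ay":0,"az":0},
    {"gripper":1,"x":0,"y":0,"z":-0.055,"ax":0,"ay":0,"az":0},
    {"gripper":1,"x":0,"y":0,"z":-0.09,"ax":0,"ay":0,"az":0},
    {"gripper":1,"x":0,"y":0,"z":-0.11,"ax":0,"ay":0,"az":0},
    {"gripper":1,"x":0,"y":0,"z":-0.11,"ax":0,"ay":0,"az":0},
  ],
)

```text
clock: 31.15
position: [588.5, 75.9, 117.6]
orientation: [-3.139, -0.087, -0.008]
force: [0.2, 1.0, 0.7]
finger_gap: 92.9
```

```bash
python3 -c "
from h import *
st(); go(402.5,195.7,100,20)
c=shot('wrist','w17');X=cloud(c);z=X[:,:,2];m=((z>78)&(z<92)).astype(np.uint8)
n,l,sx,ce=cv2.connectedComponentsWithStats(m,connectivity=4)
for i in range(1,n):
  if sx[i,4]>300: P=X[l==i];print(ce[i].round(),cv2.minAreaRect(P[:,:2].astype(np.float32)),np.median(P[:,2]))
"
```

```text
31.15 [588.5  75.9 117.6] F [0.23 1.02 0.72] gap 92.9 q [-0.33  0.52  0.15  1.98 -0.12  0.64 -1.61]
d [-0.1791 -0.1299  0.0168] w [-0.    -0.005 -0.293] dist 0.222 tool up in this frame [ 0.005 -0.001 -1.   ]
[427.  76.] ((692.3963012695312, -50.704097747802734), (5.036326885223389, 79.51215362548828), 89.09294128417969) 86.08661413383129
[251.  79.] ((680.389892578125, 82.3104248046875), (64.6924819946289, 65.31737518310547), 3.0495786666870117) 83.83603650693925
[404. 190.] ((600.01611328125, -49.36870574951172), (9.877507209777832, 79.94757080078125), 81.6130142211914) 85.68076699932956
[253. 196.] ((587.2933959960938, 76.22976684570312), (65.31878662109375, 64.96268463134766), 3.34961199760437) 83.69848782432024
```

View pics/w17.png

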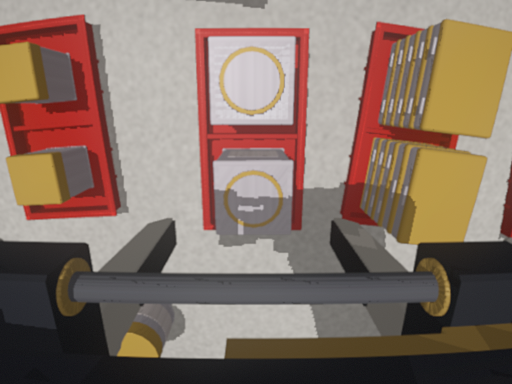

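Emit:
jog_arm(
  motion=[
    {"gripper":1,"x":-0.016,"y":-0.012,"z":0,"ax":0,"ay":0,"az":-0.03},
    {"gripper":1,"x":-0.045,"y":-0.033,"z":0,"ax":0,"ay":0,"az":-0.08},
    {"gripper":1,"x":-0.08,"y":-0.058,"z":0,"ax":0,"ay":0,"az":-0.14},
    {"gripper":1,"x":-0.115,"y":-0.083,"z":0,"ax":0,"ay":0,"az":-0.2},
    {"gripper":1,"x":-0.15,"y":-0.109,"z":0,"ax":0,"ay":0,"az":-0.26},
    {"gripper":1,"x":-0.17,"y":-0.124,"z":0.01,"ax":0,"ay":0,"az":-0.293},
    {"gripper":1,"x":-0.1785,"y":-0.13,"z":0.015,"ax":0,"ay":0,"az":-0.293},
    {"gripper":1,"x":-0.1785,"y":-0.13,"z":0.015,"ax":0,"ay":0,"az":-0.293},
    {"gripper":1,"x":-0.1785,"y":-0.13,"z":0.015,"ax":0,"ay":0,"az":-0.293},
  ],
)

```text
clock: 32.1
position: [402.2, 194.9, 99.4]
orientation: [3.094, 0.543, -0.0]
force: [0.3, -0.5, -0.3]
finger_gap: 93.2
```

```bash
python3 -c "
from h import *
st(); go(402.3,195.8,-4,20)
c=shot('wrist','w18');X=cloud(c);z=X[:,:,2];m=((z>62)&(z<80)).astype(np.uint8)
n,l,sx,ce=cv2.connectedComponentsWithStats(m,connectivity=4)
for i in range(1,n):
  if sx[i,4]>300: P=X[l==i];print(ce[i].round(),cv2.minAreaRect(P[:,:2].astype(np.float32)),np.median(P[:,2]))
"
```

```text
32.1 [402.2 194.9  99.4] F [ 0.28 -0.51 -0.26] gap 93.2 q [-0.63  0.41  0.07  2.3  -0.07  0.43 -1.73]
d [ 0.0004 -0.0008  0.1034] w [ 0.001  0.    -0.002] dist 0.103 tool up in this frame [-0.     0.001 -1.   ]
[456.  46.] ((562.4963989257812, 86.69317626953125), (74.05028533935547, 34.87509536743164), 57.47418212890625) 71.14613863701264
[250. 196.] ((402.34417724609375, 197.7152862548828), (62.209739685058594, 62.191837310791016), 69.1004409790039) 71.28737648728159
[193. 324.] ((265.3253479003906, 205.90081787109375), (51.53959274291992, 62.987510681152344), 17.954946517944336) 71.36849378159738
```

View pics/w18.png

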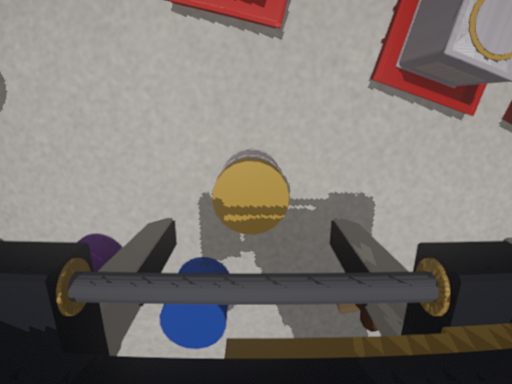

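Emit:
jog_arm(
  motion=[
    {"gripper":1,"x":0.0004,"y":-0.0015,"z":0.02,"ax":0,"ay":0,"az":0},
    {"gripper":1,"x":0.0004,"y":-0.0015,"z":0.045,"ax":0,"ay":0,"az":0},
    {"gripper":1,"x":0.0004,"y":-0.0015,"z":0.075,"ax":0,"ay":0,"az":0},
    {"gripper":1,"x":0.0004,"y":-0.0015,"z":0.096,"ax":0,"ay":0,"az":0},
    {"gripper":1,"x":0.0004,"y":-0.0015,"z":0.102,"ax":0,"ay":0,"az":0},
    {"gripper":0.5,"x":0.0004,"y":-0.0015,"z":0.102,"ax":0,"ay":0,"az":0},
    {"gripper":0,"x":0.0004,"y":-0.0015,"z":0.102,"ax":0,"ay":0,"az":0},
    {"gripper":0,"x":0.0004,"y":-0.0015,"z":0.102,"ax":0,"ay":0,"az":0},
    {"gripper":0,"x":0.0004,"y":-0.0015,"z":0.102,"ax":0,"ay":0,"az":0},
    {"gripper":0,"x":0.0004,"y":-0.0015,"z":0.102,"ax":0,"ay":0,"az":0},
    {"gripper":0,"x":0.0004,"y":-0.0015,"z":0.102,"ax":0,"ay":0,"az":0},
    {"gripper":0,"x":0.0004,"y":-0.0015,"z":0.102,"ax":0,"ay":0,"az":0},
  ],
)

```text
clock: 33.35
position: [401.6, 197.3, -1.4]
orientation: [-3.093, -0.545, -0.002]
force: [-0.7, -0.6, 8.2]
finger_gap: 61.8
```

Emit:
jog_arm(
  motion=[
    {"gripper":0.0,"x":0,"y":0,"z":-0.01,"ax":0,"ay":0,"az":0},
    {"gripper":0.0,"x":0,"y":0,"z":-0.035,"ax":0,"ay":0,"az":0},
    {"gripper":0.0,"x":0,"y":0,"z":-0.07,"ax":0,"ay":0,"az":0},
    {"gripper":0.0,"x":0,"y":0,"z":-0.105,"ax":0,"ay":0,"az":0},
    {"gripper":0.0,"x":0,"y":0,"z":-0.13,"ax":0,"ay":0,"az":0},
    {"gripper":0.0,"x":0,"y":0,"z":-0.14,"ax":0,"ay":0,"az":0},
    {"gripper":0.0,"x":0,"y":0,"z":-0.14,"ax":0,"ay":0,"az":0},
  ],
)

```text
clock: 34.05
position: [401.6, 197.5, 139.1]
orientation: [-3.093, -0.545, -0.004]
force: [-0.7, 0.1, -1.6]
finger_gap: 62.0
```

```bash
python3 -c "
from h import *
st();go(589.4,-270.9,135,6.3)
"
```

```text
34.05 [401.6 197.5 139.1] F [-0.71  0.09 -1.59] gap 62.0 q [-0.65  0.34  0.09  2.27 -0.06  0.53 -1.74]
d [0.0163 0.5044 0.0037] w [-0.001 -0.003  0.239] dist 0.505 tool up in this frame [ 0.003 -0.001 -1.   ]
```

Emit:
jog_arm(
  motion=[
    {"gripper":0.0,"x":0.001,"y":0.025,"z":0,"ax":0,"ay":0,"az":0.01},
    {"gripper":0.0,"x":0.002,"y":0.065,"z":0,"ax":0,"ay":0,"az":0.03},
    {"gripper":0.0,"x":0.004,"y":0.11,"z":0,"ax":0,"ay":0,"az":0.05},
    {"gripper":0.0,"x":0.005,"y":0.155,"z":0,"ax":0,"ay":0,"az":0.07},
    {"gripper":0.0,"x":0.006,"y":0.2,"z":0,"ax":0,"ay":0,"az":0.09},
    {"gripper":0.0,"x":0.008,"y":0.245,"z":0,"ax":0,"ay":0,"az":0.12},
    {"gripper":0.0,"x":0.009,"y":0.29,"z":0,"ax":0,"ay":0,"az":0.14},
    {"gripper":0.0,"x":0.011,"y":0.335,"z":0,"ax":0,"ay":0,"az":0.16},
    {"gripper":0.0,"x":0.012,"y":0.38,"z":0,"ax":0,"ay":0,"az":0.18},
    {"gripper":0.0,"x":0.014,"y":0.425,"z":0,"ax":0,"ay":0,"az":0.2},
    {"gripper":0.0,"x":0.015,"y":0.465,"z":0,"ax":0,"ay":0,"az":0.22},
    {"gripper":0.0,"x":0.016,"y":0.49,"z":0,"ax":0,"ay":0,"az":0.239},
  ],
)

```text
clock: 35.25
position: [583.2, -261.3, 135.3]
orientation: [3.137, 0.167, -0.004]
force: [-0.7, -0.6, -1.1]
finger_gap: 61.8
```

Emit:
jog_arm(
  motion=[
    {"gripper":0.0,"x":0,"y":0.01,"z":0,"ax":0,"ay":0,"az":0},
    {"gripper":0.0,"x":0,"y":0.0144,"z":0,"ax":0,"ay":0,"az":0},
    {"gripper":0.0,"x":0,"y":0.0144,"z":0.01,"ax":0,"ay":0,"az":0},
    {"gripper":0.0,"x":0,"y":0.0144,"z":0.03,"ax":0,"ay":0,"az":0},
    {"gripper":0.0,"x":0,"y":0.0144,"z":0.05,"ax":0,"ay":0,"az":0},
    {"gripper":0.0,"x":0,"y":0.0144,"z":0.06,"ax":0,"ay":0,"az":0},
    {"gripper":0.0,"x":0,"y":0.0144,"z":0.06,"ax":0,"ay":0,"az":0},
  ],
)

```text
clock: 35.95
position: [584.1, -270.4, 76.0]
orientation: [-3.135, -0.175, 0.005]
force: [-0.5, -0.7, -0.6]
finger_gap: 61.8
```

```bash
python3 -c "
from h import *
st();go(589.4,-270.9,6.5,6.3);shot('wrist','w19')
"
```

```text
35.95 [ 584.1 -270.4   76. ] F [-0.47 -0.66 -0.56] gap 61.8 q [ 0.26  0.63  0.13  1.88 -0.13  0.64 -0.98]
d [0.0054 0.0013 0.0695] w [-0.002  0.003  0.001] dist 0.07 tool up in this frame [-0.003 -0.002 -1.   ]
```

View pics/w19.png

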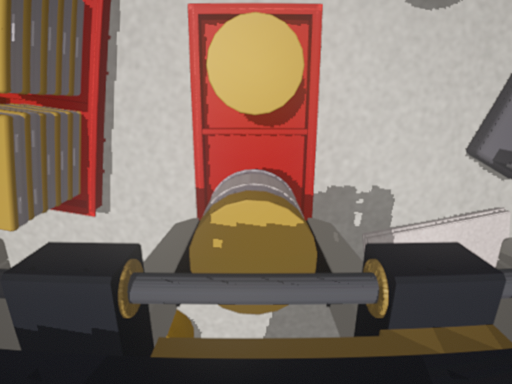

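Emit:
jog_arm(
  motion=[
    {"gripper":0.0,"x":0.003,"y":0.001,"z":0.015,"ax":0,"ay":0,"az":0},
    {"gripper":0.0,"x":0.004,"y":0.001,"z":0.035,"ax":0,"ay":0,"az":0},
    {"gripper":0.0,"x":0.004,"y":0.001,"z":0.055,"ax":0,"ay":0,"az":0},
    {"gripper":0.0,"x":0.004,"y":0.001,"z":0.065,"ax":0,"ay":0,"az":0},
    {"gripper":0.0,"x":0.004,"y":0.001,"z":0.068,"ax":0,"ay":0,"az":0},
    {"gripper":0.0,"x":0.004,"y":0.001,"z":0.068,"ax":0,"ay":0,"az":0},
  ],
)

```text
clock: 36.6
position: [589.5, -272.9, 9.7]
orientation: [3.137, 0.172, -0.0]
force: [0.1, -0.7, -1.4]
finger_gap: 61.6
```

Emit:
jog_arm(
  motion=[
    {"gripper":0.0,"x":0,"y":0,"z":0.001,"ax":0,"ay":0,"az":0},
    {"gripper":0.0,"x":0,"y":0,"z":0.0015,"ax":0,"ay":0,"az":0},
  ],
)

```text
clock: 36.8
position: [589.8, -273.1, 9.1]
orientation: [3.136, 0.172, 0.002]
force: [0.3, 0.7, -1.4]
finger_gap: 61.4
```

Emit:
jog_arm(
  motion=[
    {"gripper":0.0,"x":0,"y":0,"z":0.001,"ax":0,"ay":0,"az":0},
    {"gripper":0.0,"x":0,"y":0,"z":0.001,"ax":0,"ay":0,"az":0},
  ],
)

```text
clock: 37.0
position: [589.4, -272.9, 7.6]
orientation: [3.137, 0.172, 0.001]
force: [-0.2, 0.0, -1.7]
finger_gap: 61.6
```

Emit:
jog_arm(
  motion=[
    {"gripper":0.0,"x":0,"y":0,"z":0.001,"ax":0,"ay":0,"az":0},
    {"gripper":0.0,"x":0,"y":0,"z":0.001,"ax":0,"ay":0,"az":0},
  ],
)

```text
clock: 37.2
position: [589.3, -272.8, 6.3]
orientation: [-3.137, -0.172, 0.0]
force: [0.7, -0.2, -0.7]
finger_gap: 61.7
```

Emit:
jog_arm(
  motion=[
    {"gripper":0.0,"x":0,"y":-0.001,"z":0.001,"ax":0,"ay":0,"az":0},
    {"gripper":0.0,"x":0,"y":-0.001,"z":0.0018,"ax":0,"ay":0,"az":0},
    {"gripper":0.0,"x":0,"y":-0.001,"z":0.0018,"ax":0,"ay":0,"az":0},
  ],
)

```text
clock: 37.5
position: [589.1, -271.7, 4.3]
orientation: [-3.137, -0.173, 0.0]
force: [0.1, -0.4, -0.8]
finger_gap: 61.6
```

Emit:
jog_arm(
  motion=[
    {"gripper":0.0,"x":0,"y":0,"z":0.001,"ax":0,"ay":0,"az":0},
    {"gripper":0.0,"x":0,"y":0,"z":0.001,"ax":0,"ay":0,"az":0},
  ],
)

```text
clock: 37.7
position: [589.1, -271.8, 3.4]
orientation: [-3.137, -0.172, 0.0]
force: [-0.2, 0.2, -1.6]
finger_gap: 61.5
```

Emit:
jog_arm(
  motion=[
    {"gripper":0.0,"x":0,"y":0,"z":0.001,"ax":0,"ay":0,"az":0},
    {"gripper":0.0,"x":0,"y":0,"z":0.001,"ax":0,"ay":0,"az":0},
  ],
)

```text
clock: 37.9
position: [589.3, -271.9, 2.7]
orientation: [3.137, 0.172, 0.0]
force: [-0.0, 0.0, 0.7]
finger_gap: 61.7
```

Emit:
jog_arm(
  motion=[
    {"gripper":0.0,"x":0,"y":0,"z":0.001,"ax":0,"ay":0,"az":0},
    {"gripper":0.0,"x":0,"y":0,"z":0.001,"ax":0,"ay":0,"az":0},
  ],
)

```text
clock: 38.1
position: [589.2, -271.9, 2.6]
orientation: [3.137, 0.172, 0.001]
force: [-3.9, 1.6, 11.8]
finger_gap: 61.5
```

Resting (11.8 N). Release and rise.

Emit:
jog_arm(
  motion=[
    {"gripper":0.9,"x":0,"y":0,"z":0,"ax":0,"ay":0,"az":0},
    {"gripper":0.9,"x":0,"y":0,"z":0,"ax":0,"ay":0,"az":0},
    {"gripper":0.9,"x":0,"y":0,"z":0,"ax":0,"ay":0,"az":0},
    {"gripper":0.9,"x":0,"y":0,"z":0,"ax":0,"ay":0,"az":0},
    {"gripper":0.95,"x":0,"y":0,"z":-0.02,"ax":0,"ay":0,"az":0},
    {"gripper":1,"x":0,"y":0,"z":-0.055,"ax":0,"ay":0,"az":0},
    {"gripper":1,"x":0,"y":0,"z":-0.09,"ax":0,"ay":0,"az":0},
    {"gripper":1,"x":0,"y":0,"z":-0.13,"ax":0,"ay":0,"az":0},
    {"gripper":1,"x":0,"y":0,"z":-0.15,"ax":0,"ay":0,"az":0},
    {"gripper":1,"x":0,"y":0,"z":-0.15,"ax":0,"ay":0,"az":0},
  ],
)

```text
clock: 39.1
position: [590.9, -272.6, 154.8]
orientation: [3.135, 0.172, 0.008]
force: [-0.1, 0.0, -1.1]
finger_gap: 92.7
```

```bash
python3 -c "
from h import *
st();shot('wrist','w20');shot('scene','s20')
for f,b in (('w20',[(252,195)]),):
  c=load(f);X=cloud(c);z=X[:,:,2];m=((z>66)&(z<84)).astype(np.uint8)
  n,l,sx,ce=cv2.connectedComponentsWithStats(m,connectivity=4)
  for i in range(1,n):
    if sx[i,4]>300: P=X[l==i];print(ce[i].round(),cv2.minAreaRect(P[:,:2].astype(np.float32)),np.median(P[:,2]))
"
```

```text
39.1 [ 590.9 -272.6  154.8] F [-0.14  0.04 -1.09] gap 92.7 q [ 0.24  0.54  0.16  1.82 -0.12  0.79 -1.  ]
[86. 58.] ((689.996337890625, -108.58368682861328), (5.793737411499023, 80.59210205078125), 85.28936767578125) 75.24624361653873
[250.  84.] ((683.1870727539062, -260.7894287109375), (62.04586410522461, 61.6684455871582), 5.6729583740234375) 75.37292977671919
[ 78. 150.] ((610.7687377929688, -95.78738403320312), (98.1172103881836, 47.37750244140625), 32.815773010253906) 75.69825177925668
[251. 183.] ((590.0283813476562, -271.1114196777344), (62.12202835083008, 61.652076721191406), 1.0788252353668213) 75.26652973387567
```

View pics/s20.png

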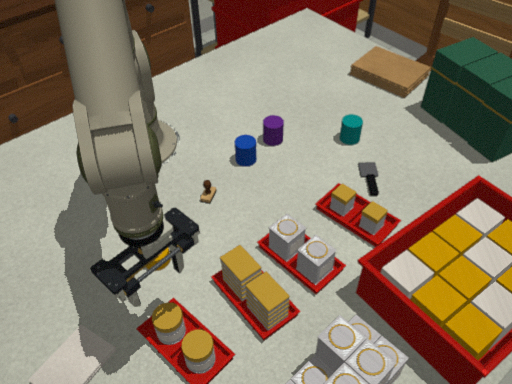

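View pics/w20.png

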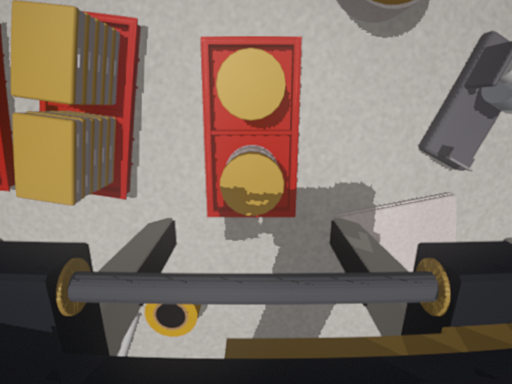

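```bash
python3 -c "
from h import *
c=load('s20');X=cloud(c)
for nm,(u,v) in dict(near=(241,260),far=(268,290)).items():
  z=np.median(X[v-2:v+3,u-2:u+3,2]);m=(abs(X[:,:,2]-z)<6).astype(np.uint8)
  n,l=cv2.connectedComponents(m,connectivity=4);P=X[l==l[v,u]];print(nm,z,cv2.minAreaRect(P[:,:2].astype(np.float32)))
im=c['color'][230:345,200:310,::-1];cv2.imwrite('pics/s20c.png',cv2.resize(im,None,fx=5,fy=5,interpolation=2))
"
```

```text
near 95.5545287054812 ((598.251953125, -79.28155517578125), (59.81180191040039, 83.06309509277344), 87.91927337646484)
far 94.14036066827462 ((692.6328125, -81.44491577148438), (60.54904556274414, 82.57279205322266), 86.44023132324219)
```

View pics/s20c.png

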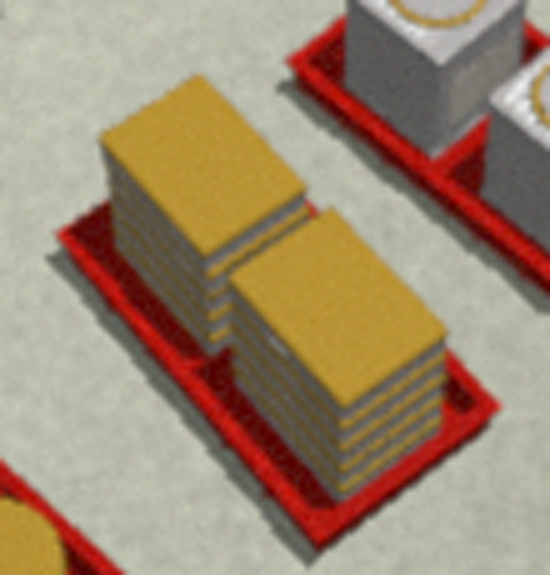

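Both stacks are square and level, and the arm is clear of everything.

```bash
python3 -c "
from h import *
print(finish_job())"
```

```text
the job is handed in; nothing more can be done
None
```

All five tins are put away and the job was handed in at about 39 s; it returned no verdict. Both flat tins went one on the other onto the low pile. The small, large and round tins each stand in the near bay of their own tray. Each tin was lowered until the wrist force showed it resting (about 4 to 17 N), then released.

**Last checks (camera):**

| Tin | Offset from bay centre or pile axis | Top height above table |
|---|---|---|
| Small | about 1 mm | 65 mm |
| Large | about 1 mm | 84 mm |
| Round | about 1 mm | 75 mm |
| Flat stack | about 2–3 mm, yaw within about 1° of the tray | 95.5 mm, level |

- **Heights:** each one fits its tin resting on the tray floor, or two flat tins on a pile of about 58 mm.
- **Flat stack:** only the top tin was measured after stacking. The lower one was looked at once it was placed and looked square under it.
- **At the end:** nothing moved in the last pictures, and the open gripper was well above everything.

**What disagreed:**
- **TCP height:** the fingertips sit about 38 mm above the TCP position that the state reports. My first grasp of the right-hand flat tin closed in the air above it without touching it. Two cameras confirmed the offset, and I corrected for it from then on.
- **Second flat tin:** it met the pile about 2 mm earlier than expected, from a small shift in the grip or calibration error.

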